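# Change the samples in the slotted clarity stand, set its lamp and the timer

### The arm

A 6-joint arm with a two-finger parallel gripper is mounted at the origin on the work surface. World frame = base frame: x ahead of the robot, y to its left, z up, the work surface at z = 0. Lengths are in m, angles in rad, forces in N, time in s.
With the tool pointing down it reaches from about 0.275 to 0.85 m from the base axis. Payload 5.2 kg.
Tool frame: the origin (TCP) lies between the finger pads; the fingertips stand 11 mm ahead of it and the grasp point (between the pads) lies 8 mm behind it; z points along the fingers, y is the line along which they close (so a half turn about z gives the same grasp; the last joint's range is limited). The gripper opens to 85 mm and grips with 20 to 120 N. Pads are 22 mm wide; open, the fingers measure 114 mm over their backs; the gripper's body (76 mm by 85 mm) begins 54 mm behind the grasp point. The pads swing forward as they close: fully open they stand 13 mm farther back than shut.
Start: joints at [0.923, 0.259, 1.535, -0, 1.348, -0.203], TCP at [0.237, 0.496, 0.242] pointing down, gripper open.
Joint ranges: [-3.14, 3.14], [-0.91, 2.08], [0.19, 2.58], [-1.22, 4.36], [0.22, 2.71], [-3.12, 3.12]. Speed limits (rad/s): [2.57, 2.57, 3.14, 3.14, 3.14, 3.14].

### API

Orientations are given as a unit quaternion [x, y, z, w].
In Python, from rig import env, optics gives the robot as it stands.
- The arm moves only by the tool servo_tool, never from a script. Its argument "increments" is a list of rows, each an object with "translation": the shift along the tool's x, y, z in mm, a list of three; "twist": the turn, a rotation vector about the tool's x, y, z in rad, a list of three. In form: [{"translation": [dx, dy, dz], "twist": [rx, ry, rz]}, ...]. A call has 1 to 20 rows; each row is the pose to reach, as a shift and turn from the pose commanded when the call began, along the tool's axes at that moment; what a row does not reach only later rows make up. A row lasts 1/10 s, in which the tool goes at most 50 mm and 8.59 degrees, less where a joint would pass 70% of its speed; a pose out of reach is approached as far as the arm can. A call with a gripper value outside its range is refused whole. "fingers" is the opening in per cent of the stroke, from 0 (shut) to 100 (fully open), set as the call begins (left out, the last holds). The fingers move at their own pace and stop on an object; "grip_force" is the grip in N (left out, the last holds). Time passes only in rows, so rows that repeat a pose let the fingers close. It gives the time, the measured TCP pose, the force, the opening and the grip force at its end, in the units of the state.
- env.observe(): the state, without advancing time (a new reading comes with each control period).
- optics.camera(name): name is "side" or "top"; returns (picture, depth): 384x512x3 uint8, red, green, blue; 384x512 float32, m along the optical axis (not along the pixel's ray), 0 where there is no reading.
- optics.camera_params(name): a dict with "K" (3x3 intrinsics, pixels), "rvec" (rotation vector, rad) and "tvec" (3), from world to camera coordinates, as OpenCV has them. Camera axes: x right, y down, z forward; pixel columns grow to the right and rows downward; lengths in m; the calibration is good to about 2 mm. A picture is of the moment at which its call begins. camera_params takes no time and is no camera call.
- env.finish_job(): hands the job in; it is judged then, once.
The state is a dict: "t": time; "joint_pos": joint angles; "qvel": joint speeds; "joint_torque": joint torques, N m; "tcp_pos": TCP position; "eef_rot": TCP orientation; "contact_force": force on the tool from outside, world axes, zero at the start; "moment": the same for the moment, N m; "width": finger opening in m; "grasp_force": force on a finger pad.
Only numpy, scipy, OpenCV 4.12 (cv2) and the standard library are available. Lean on these libraries where they do the work, as an engineer would, in place of code of your own. Each camera call takes 0.05 s, during which the arm holds its last target. There are 200 camera calls.

### The job

Slide the old sample bottle out of the slotted stand and stand it on the round cork coaster; then take all the waiting sample bottles in through the stand's front gap and along its slot, to stand upright side by side before the lit panel. Next slide the lamp's dimmer grip level with the brass clip beside its track, and last turn the timer to 15 minutes (a quarter turn from zero, pointer at the thick stud) while pressing down on it, so that the timer itself does not turn on its pad. Do not knock over the tumbler.

Things in the scene. Friction and masses are not known exactly. Their poses are not given: they have to be found in the camera images.
- stand: Fixed aluminium stand, 98 mm high, from y = -160 to 180 mm about its origin on the counter. No floor, open in front (-x). 6 mm top plate, underside 92 mm up, from x = -65 to +50; side walls inside y = -154 and 174, back wall inside x = 44 with a lit panel over y = -80 to 165. An L-shaped slot 28 mm wide in the plate passes only a bottle's neck: body below the plate, cap above.
- slot_mouth (a point): Where the slot opens at the front edge of the stand's plate, in the middle of the 28 mm gap: stand frame x -65, y -110 mm, at plate top height (98 mm). From here the slot runs along the stand's +x to slot_corner.
- slot_corner (a point): Corner of the slot: stand frame x 10, y -110 mm, height 98 mm. From here the long leg runs along the stand's +y (x stays 10) to slot_end.
- slot_end (a point): Closed end of the slot's long leg, on its centre line: stand frame x 10, y +145 mm, height 98 mm. A bottle is before the lit panel when its centre is in the long leg at y above -60 mm.
- old_sample: Finished sample bottle, 146 mm high, 0.25 kg (heavy base), at the start in the long leg of the slot. Glass body 54 mm wide to 62 mm up, shoulder to 84, neck 20 mm wide to 112, black cap 30 mm wide from 112 to 146 (grip it there, high, as the plate is at 98; inside the stand lift it by at most 6 mm). Origin at the centre of its underside, z up.
- sample1: A waiting sample bottle, standing loose on the counter to the robot's right of the stand; same shape and sizes as old_sample. Three or all four of them exist in a run (an absent one reads None). Origin at the centre of its underside, z up.
- sample2: A waiting sample bottle, standing loose on the counter to the robot's right of the stand; same shape and sizes as old_sample. Three or all four of them exist in a run (an absent one reads None). Origin at the centre of its underside, z up.
- sample3: A waiting sample bottle, standing loose on the counter to the robot's right of the stand; same shape and sizes as old_sample. Three or all four of them exist in a run (an absent one reads None). Origin at the centre of its underside, z up.
- sample4: A waiting sample bottle, standing loose on the counter to the robot's right of the stand; same shape and sizes as old_sample. Three or all four of them exist in a run (an absent one reads None). Origin at the centre of its underside, z up.
- coaster: Fixed round cork coaster, 120 mm in diameter, 8 mm thick. Origin at the centre of its underside. It lies far left or far right; it and the timer's pad swap places from start to start.
- pad: Fixed square rubber pad, 120 by 120 by 3 mm, under the timer. Origin at the centre of its underside; its x axis is the timer's x axis at the start.
- timer: Loose round timer, 90 mm wide, body 35 mm high, 0.26 kg, on the pad; origin at the centre of its underside. On top a steel dial: disc 52 mm wide up to 42 mm, with a grip bar 50 long, 14 thick, from 42 to 74 mm up. Zero minutes is at its -x; the only thick stud, 15 minutes, at its +y. The dial is stiff (0.13 N m): unless pressed with about 10 N the whole timer turns with it.
- dial (a joint): Angle of the timer's dial in rad, 0 at zero minutes (the bar along the timer's x, its black pointer line towards -x), growing clockwise seen from above; pi/2 = 15 minutes (pointer towards the timer's +y). It stays where it is left.
- dial_grip (a point): Point on the dial's axis, in the upper part of the grip bar, 62 mm above the timer's underside. Its x axis lies along the bar.
- dimmer (a joint): Travel of the dimmer's grip along its track in m, 0 to 0.12, growing to the track's +y (about world +y). Friction 2 N; it stays where it is left.
- dimmer_top (a point): Centre of the top of the dimmer's grip, a black block 28 mm (x) by 20 mm (y, along the track) by 40 mm high, top 54.5 mm above the counter. The track is a fixed bar 40 mm wide, 170 mm long, 14 mm high. The point's y axis runs along the track.
- clip: Fixed brass clip 16 (x) by 5 (y) by 17 mm high beside the far side of the track: it marks where along the track the dimmer's grip belongs. Origin at the centre of its underside; its y axis runs along the track.
- tumbler: Bystander: glass tumbler, 70 mm in diameter, 90 mm high. Origin at the centre of its underside.

How it is judged:
On the way, in this order (a step that is already met when the one before it is completed fails the run):
1. the old sample bottle stands on the coaster (horizontal distance between old_sample and coaster below 0.036 m and z of old_sample in the frame of coaster between 0.003 and 0.013 m and angle between old_sample's own z axis and vertical below 0.12 rad and linear speed of old_sample below 0.03 m/s), for 0.2 s.
2. all waiting sample bottles stand in the stand's long slot before the lit panel (x of sample1 in the frame of stand between -0.004 and 0.024 m and y of sample1 in the frame of stand between -0.06 and 0.145 m and height (world z) of sample1 between -0.005 and 0.005 m and angle between each of sample1, sample2, sample3, sample4's own z axis and vertical below 0.12 rad and linear speed of each of sample1, sample2, sample3, sample4 below 0.03 m/s and x of sample2 in the frame of stand between -0.004 and 0.024 m and y of sample2 in the frame of stand between -0.06 and 0.145 m and height (world z) of sample2 between -0.005 and 0.005 m and x of sample3 in the frame of stand between -0.004 and 0.024 m and y of sample3 in the frame of stand between -0.06 and 0.145 m and height (world z) of sample3 between -0.005 and 0.005 m and x of sample4 in the frame of stand between -0.004 and 0.024 m and y of sample4 in the frame of stand between -0.06 and 0.145 m and height (world z) of sample4 between -0.005 and 0.005 m), for 0.2 s.
3. the dimmer's grip is level with the clip (y of dimmer_top in the frame of clip between -0.006 and 0.006 m), for 0.2 s.
4. the timer is set to 15 minutes and has not turned on its pad (value of joint dial between 1.421 and 1.721 rad and angle between the x axis of timer and the x axis of pad, either way round below 0.25 rad and horizontal distance between timer and pad below 0.025 m and angle between timer's own z axis and vertical below 0.1 rad), for 0.2 s.
At the end, for the whole second after the job is handed in: Old bottle upright on the coaster (within 36 mm of centre); every new bottle upright in the long slot (14 mm) beyond y = -60 mm of the stand; dimmer grip within 6 mm of the clip; dial within 0.15 rad of 15 min; timer within 0.25 rad and 25 mm of its pad; bottles at rest (all of step 1 and all of step 2 and all of step 3 and all of step 4); the robot touches nothing.
It fails at once if the tumbler is knocked over (angle between tumbler's own z axis and vertical above 0.6 rad).
It fails at once if the timer spins with its dial (more than 0.5 rad from its pad's direction) (angle between the x axis of timer and the x axis of pad, either way round above 0.5 rad).
Of sample1, sample2, sample3, sample4 only 3 to 4 are there at a start; the rules pass over those that are not, and their reading is None.
At some moment in a run one of sample1, sample2, sample3, sample4 may be knocked a few centimetres aside while the robot is not near it.
It also fails if it takes over 210 s, if anything falls off the work surface, if the arm or the gripper's body presses on something with over 40 N, if the wrist force passes 120 N, or if a joint passes its speed limit or range.

## Working session

There is one attempt and no reset: what is moved stays moved. The work goes in short steps, Python scripts to look and compute and a tool call to move; the robot and the scene stay as the last step left them, time stands still between calls to the robot, and variables do not carry over. Pictures are saved under pics/ and viewed, at most 14 in all, crops included, and the job is handed in when it is done.

Besides the shell and the picture viewer there is one more tool, called after ">>>" in YAML: its name, and indented under it one key for each argument. servo_tool: Moves the arm, as the interface text tells. Its arguments: {"type":"object","properties":{"increments":{"type":"array","items":{"type":"object","properties":{"translation":{"type":"array","items":{"type":"number"}},"twist":{"type":"array","items":{"type":"number"}}}}},"fingers":{"type":"number"},"grip_force":{"type":"number"}},"required":["increments"]}

```bash
ls; mkdir -p pics; python3 - <<'E'
from rig import env, optics
import cv2, numpy as np
s=env.observe(); print({k:np.round(v,3) for k,v in s.items()})
for n in("top","side"):
    p,d=optics.camera(n); cv2.imwrite(f"pics/{n}0.png",cv2.resize(p[:,:,::-1],(800,600))); np.savez(f"{n}0.npz",p=p,d=d)
    c=optics.camera_params(n); R=cv2.Rodrigues(np.array(c["rvec"]))[0]; print(n,np.round(c["K"],1).tolist(),"pos",-R.T@np.ravel(c["tvec"]),R.round(3).tolist(),(d==0).mean())
E
```

```text
pics
{'t': np.float64(0.0), 'joint_pos': array([ 0.923,  0.259,  1.536,  0.   ,  1.348, -0.203]), 'qvel': array([-0.001,  0.001, -0.   , -0.001,  0.001,  0.001]), 'joint_torque': array([-2.0000e-03, -4.4602e+01, -2.9057e+01, -1.0000e-03,  1.2000e-02,
        0.0000e+00]), 'tcp_pos': array([0.236, 0.496, 0.241]), 'eef_rot': array([ 0.221,  0.975, -0.001, -0.   ]), 'contact_force': array([ 0.317, -0.95 ,  0.963]), 'moment': array([ 0.04 , -0.016,  0.024]), 'grasp_force': np.float64(0.0), 'width': np.float64(0.085)}
top [[401.9, 0.0, 261.0], [0.0, 401.9, 187.5], [0.0, 0.0, 1.0]] pos [0.48185101 0.00364645 1.36455335] [[-0.019, -1.0, 0.022], [-0.998, 0.018, -0.052], [0.051, -0.023, -0.998]] 0.0036366780598958335
side [[358.0, 0.0, 257.9], [0.0, 358.0, 196.1], [0.0, 0.0, 1.0]] pos [ 0.31795705 -0.61591228  0.74497586] [[0.936, -0.352, -0.02], [-0.262, -0.655, -0.709], [0.237, 0.669, -0.705]] 0.0038604736328125
```

View pics/top0.png

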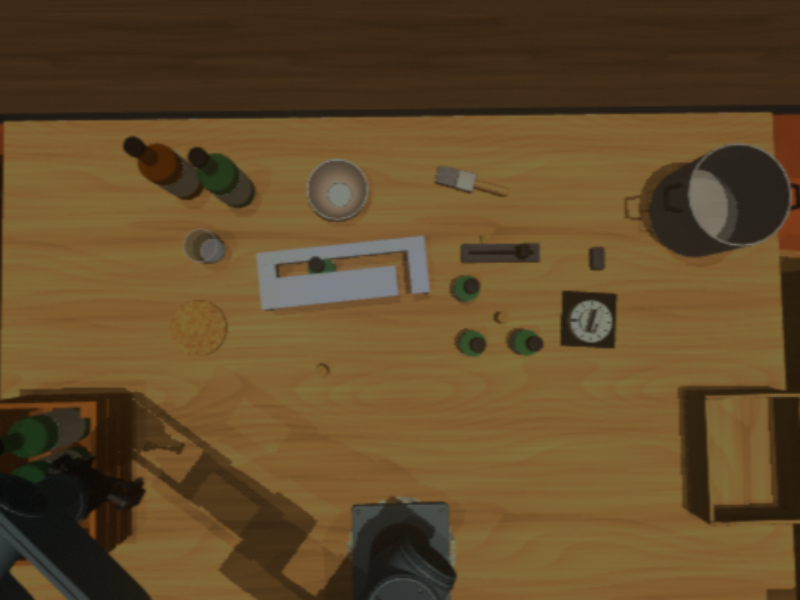

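View pics/side0.png

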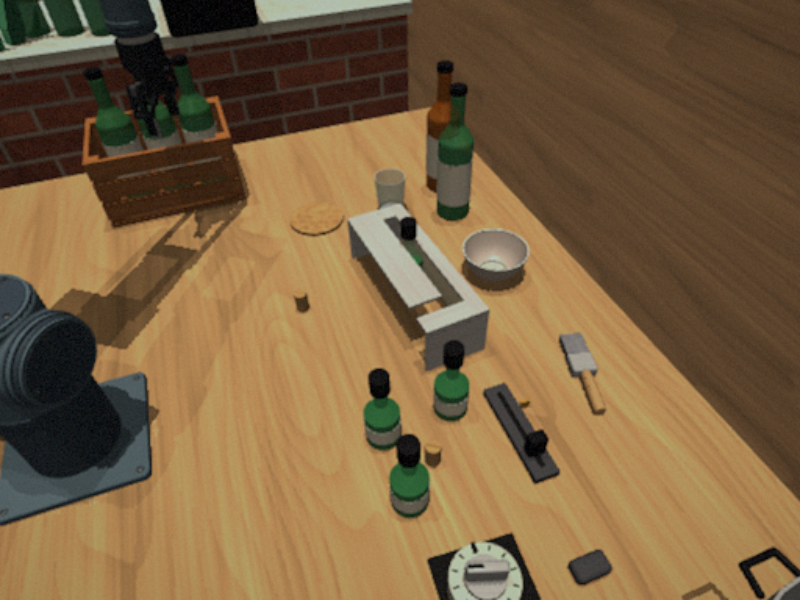

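The top view (800x600) shows the coaster at (199,328), tumbler (205,247), old cap (317,265), three waiting bottles at (472,287), (478,345) and (533,344), dimmer grip (524,251), clip (481,239) and timer (590,320). The side view agrees, and there are three samples.

```bash
cat > h.py <<'E'
import cv2, numpy as np
from rig import env, optics
def look(n="top"):
    p,d=optics.camera(n); return p,d,cloud(n,d)
def RT(n):
    c=optics.camera_params(n); return np.array(c["K"]),cv2.Rodrigues(np.array(c["rvec"]))[0],np.ravel(c["tvec"])
def cloud(n,d):
    K,R,t=RT(n); v,u=np.mgrid[:d.shape[0],:d.shape[1]]
    q=np.stack([u,v,np.ones_like(u)],-1)@np.linalg.inv(K).T*d[...,None]
    return (q-t)@R
def ray(n,u,v,z):
    K,R,t=RT(n); o=-R.T@t; r=R.T@np.linalg.inv(K)@[u,v,1]; return o+r*(z-o[2])/r[2]
def blobs(m,minA=8):
    k,l,s,c=cv2.connectedComponentsWithStats(m.astype(np.uint8),connectivity=8)
    return [(l==i,s[i,4],c[i]) for i in range(1,k) if s[i,4]>=minA]
def caps(show=True):
    """cap-top centres (z=.146) from top view, blobs by height, centre by ray on plane"""
    p,d,w=look("top"); out=[]
    m=(w[...,2]>.130)&(w[...,2]<.165)&(w[...,0]>.3)&(w[...,0]<.75)&(abs(w[...,1])<.5)
    for b,a,c in blobs(m,12):
        if a<250: q=ray("top",*c,.146); out.append((q[:2].round(4).tolist(),int(a),w[b][:,2].mean().round(3)))
    if show: print(*out,sep="\n")
    return out,p,d,w
def go(s,pos,yaw=None):
    """target delta in tool axes (mm)"""
    from scipy.spatial.transform import Rotation as Ro
    R=Ro.from_quat(s["eef_rot"]).as_matrix(); return (R.T@(np.array(pos)-s["tcp_pos"])*1000).round(1)
E
python3 - <<'E'
from h import *
o,p,d,w=caps()
z=w[...,2]; X=w[...,0];Y=w[...,1]
box=(X>.3)&(X<.75)&(abs(Y)<.5)
for b,a,c in blobs(box&(z>.085)&(z<.11),150):
    cs=cv2.findContours(b.astype(np.uint8),0,2)[0][0]
    r=cv2.boxPoints(cv2.minAreaRect(cs)); print("plate",a,[ray("top",*q,.098)[:2].round(4).tolist() for q in r])
K=p.astype(int); hsv=cv2.cvtColor(p,cv2.COLOR_RGB2HSV)
# timer pad/dial heights; dimmer
for nm,lo,hi,zz in(("dimtop",.045,.062,.0545),("bar",.058,.085,.077),("tumbler",.08,.1,.09),("clip",.012,.022,.017),("low",.005,.012,.01)):
    for b,a,c in blobs(box&(z>lo)&(z<hi),4):
        q=ray("top",*c,zz); print(nm,a,q[:2].round(4),w[b][:,2].mean().round(3))
E
```

```text
([0.7465, 0.3342], 37, np.float64(0.148))
([0.605, 0.1533], 81, np.float64(0.145))
([0.5576, -0.1491], 78, np.float64(0.145))
([0.4427, -0.2698], 84, np.float64(0.144))
([0.4425, -0.1582], 81, np.float64(0.145))
plate 2996 [[0.6345, 0.2797], [0.6648, -0.0598], [0.5494, -0.0694], [0.5201, 0.2686]]
dimtop 81 [0.726  0.1208] 0.056
dimtop 14 [0.7461 0.3287] 0.054
dimtop 40 [0.6583 0.4149] 0.053
dimtop 18 [0.6455 0.368 ] 0.055
dimtop 52 [ 0.6355 -0.2728] 0.053
dimtop 18 [ 0.5445 -0.1325] 0.057
dimtop 56 [ 0.487  -0.4025] 0.05
dimtop 8 [ 0.4812 -0.4331] 0.047
dimtop 4 [ 0.4698 -0.4261] 0.046
dimtop 13 [ 0.4585 -0.1408] 0.056
dimtop 23 [ 0.4445 -0.2494] 0.055
bar 20 [0.7445 0.3301] 0.069
bar 12 [0.7305 0.1647] 0.061
bar 7 [0.7298 0.0674] 0.061
bar 6 [0.7126 0.1432] 0.06
bar 9 [0.7119 0.0893] 0.06
bar 10 [0.706  0.1136] 0.06
bar 75 [0.6608 0.4128] 0.072
bar 31 [0.6416 0.3663] 0.072
bar 48 [0.6076 0.1371] 0.072
bar 11 [0.5978 0.1738] 0.067
bar 133 [ 0.5543 -0.143 ] 0.069
bar 86 [ 0.4845 -0.4118] 0.074
bar 139 [ 0.4441 -0.262 ] 0.07
bar 132 [ 0.4445 -0.1511] 0.069
tumbler 17 [0.746  0.3318] 0.
[... 870 characters left out ...]
.4269] 0.009
low 4 [ 0.6345 -0.1465] 0.01
low 10 [ 0.6292 -0.1966] 0.011
low 5 [ 0.6261 -0.2958] 0.011
low 11 [ 0.6118 -0.4278] 0.009
low 6 [ 0.6229 -0.1596] 0.011
low 10 [ 0.621  -0.2185] 0.01
low 4 [ 0.6228 -0.2314] 0.011
low 4 [ 0.6199 -0.2483] 0.01
low 5 [ 0.6196 -0.2799] 0.01
low 8 [ 0.5363 -0.4037] 0.007
low 4 [ 0.5432 -0.4441] 0.006
low 33 [ 0.5309 -0.3716] 0.006
low 4 [ 0.5395 -0.414 ] 0.007
low 4 [ 0.5394 -0.4654] 0.007
low 761 [0.4863 0.4234] 0.008
low 12 [ 0.5204 -0.4664] 0.006
low 22 [ 0.4766 -0.3666] 0.007
low 5 [ 0.4563 -0.4699] 0.007
low 5 [ 0.4508 -0.3742] 0.006
low 9 [ 0.4369 -0.4457] 0.007
low 5 [ 0.4358 -0.3805] 0.007
low 4 [ 0.431 -0.464] 0.007
low 4 [0.3239 0.0919] 0.006
```

```bash
python3 - <<'E'
from h import *
p=np.load("top0.npz")["p"]; g=np.clip(p.astype(int)*1.8,0,255).astype(np.uint8)
a=cv2.resize(g[145:230,285:405],None,fx=6,fy=6,interpolation=2)[:,:,::-1]
cv2.imwrite("pics/c1.png",a)
E
```

```text
(no output)
```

View pics/c1.png

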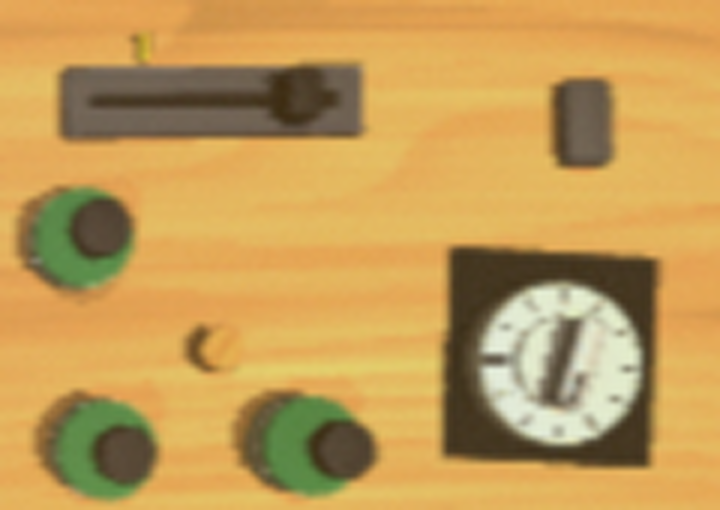

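The crop shows the clip at (141,47), dimmer grip (298,97), and timer with its thick stud at (495,358), so towards world +y. The bar is roughly along x. First move: go over the old bottle with the fingers closing along the stand's x.

>>> servo_tool:
  increments:
    - {"translation": [0, 0, -40], "twist": [0, 0, 0]}
    - {"translation": [-480, -150, -20], "twist": [0, 0, 1.037]}
    - {"translation": [-480, -150, -20], "twist": [0, 0, 1.037]}
    - {"translation": [-480, -150, -20], "twist": [0, 0, 1.037]}
    - {"translation": [-480, -150, -20], "twist": [0, 0, 1.037]}
    - {"translation": [-480, -150, -20], "twist": [0, 0, 1.037]}
    - {"translation": [-480, -150, -20], "twist": [0, 0, 1.037]}
    - {"translation": [-480, -150, -20], "twist": [0, 0, 1.037]}
    - {"translation": [-480, -150, -20], "twist": [0, 0, 1.037]}
    - {"translation": [-480, -150, -20], "twist": [0, 0, 1.037]}
    - {"translation": [-480, -150, -20], "twist": [0, 0, 1.037]}
    - {"translation": [-480, -150, -20], "twist": [0, 0, 1.037]}
    - {"translation": [-480, -150, -20], "twist": [0, 0, 1.037]}
    - {"translation": [-480, -150, -20], "twist": [0, 0, 1.037]}
    - {"translation": [-480, -150, -20], "twist": [0, 0, 1.037]}
    - {"translation": [-480, -150, -20], "twist": [0, 0, 1.037]}
  fingers: 75
  grip_force: 40

```text
t: 1.75
tcp_pos: [0.6045, 0.1559, 0.2628]
eef_rot: [0.674, 0.739, 0.0, 0.0]
contact_force: [-0.6, -0.0, 0.9]
width: 0.0642
grasp_force: 0.0
```

```bash
cat >> h.py <<'E'
AX=np.array([.996,.0889]); AY=np.array([-.0889,.996]); O=np.array([.6006,.0955])
def st(q): d=np.array(q[:2])-O; return (np.array([d@AX,d@AY])*1000).round(1)
def where():
    s=env.observe(); from scipy.spatial.transform import Rotation as Ro
    R=Ro.from_quat(s["eef_rot"]).as_matrix()
    print("t",round(float(s["t"]),1),"tcp",s["tcp_pos"].round(4),"stand",st(s["tcp_pos"]),"ty",R[:,1].round(3),"tz",R[:,2].round(3),"w",round(float(s["width"]),4),"F",s["contact_force"].round(1),"g",round(float(s["grasp_force"]),1)); return s
E
python3 -c "
from h import *
s=where(); print(go(s,[.6053,.1533,.120]))"
```

```text
t 1.8 tcp [0.6045 0.1559 0.2628] stand [ 9.3 59.8] ty [0.996 0.091 0.   ] tz [ 0.  0. -1.] w 0.0642 F [-0.6 -0.   0.9] g 0.0
[ -2.7   0.4 142.8]
```

>>> servo_tool:
  increments:
    - {"translation": [-2.5, 0.5, 50], "twist": [0, 0, 0]}
    - {"translation": [-2.5, 0.5, 90], "twist": [0, 0, 0]}
    - {"translation": [-2.5, 0.5, 115], "twist": [0, 0, 0]}
    - {"translation": [-2.5, 0.5, 130], "twist": [0, 0, 0]}
    - {"translation": [-2.5, 0.5, 142], "twist": [0, 0, 0]}
    - {"translation": [-2.5, 0.5, 142], "twist": [0, 0, 0]}
    - {"translation": [-2.5, 0.5, 142], "twist": [0, 0, 0]}

```text
t: 2.45
tcp_pos: [0.6064, 0.1526, 0.1211]
eef_rot: [0.675, 0.738, 0.0, 0.0]
contact_force: [0.3, 0.2, -0.1]
width: 0.0642
grasp_force: 0.0
```

>>> servo_tool:
  increments:
    - {"translation": [0, 0, 0], "twist": [0, 0, 0]}
    - {"translation": [0, 0, 0], "twist": [0, 0, 0]}
    - {"translation": [0, 0, 0], "twist": [0, 0, 0]}
    - {"translation": [0, 0, 0], "twist": [0, 0, 0]}
    - {"translation": [0, 0, 0], "twist": [0, 0, 0]}
    - {"translation": [0, 0, -2], "twist": [0, 0, 0]}
    - {"translation": [0, 0, -2], "twist": [0, 0, 0]}
  fingers: 0
  grip_force: 40

```text
t: 3.15
tcp_pos: [0.6061, 0.1521, 0.1223]
eef_rot: [0.675, 0.738, 0.0, 0.0]
contact_force: [0.2, -0.2, -3.2]
width: 0.029
grasp_force: 39.6
```

```bash
python3 -c "
from h import *
s=where()
o,p,d,w=caps(False)
cv2.imwrite('pics/g1.png',cv2.resize(np.clip(p[130:210,150:290].astype(int)*1.8,0,255).astype(np.uint8),None,fx=5,fy=5)[:,:,::-1])"
```

```text
t 3.1 tcp [0.6061 0.1521 0.1223] stand [10.5 55.8] ty [0.996 0.089 0.   ] tz [ 0. -0. -1.] w 0.029 F [ 0.2 -0.2 -3.2] g 39.6
```

View pics/g1.png

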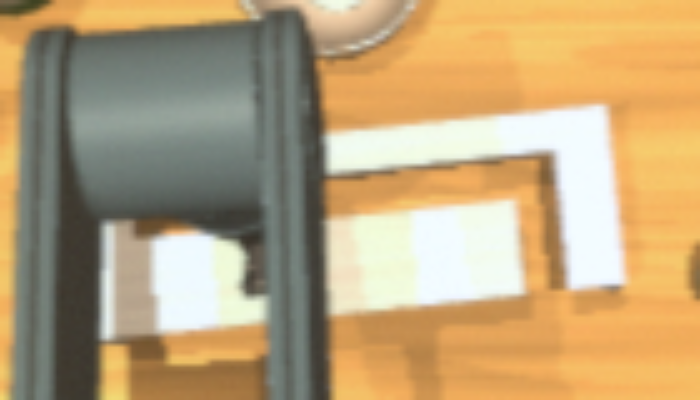

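The crop shows the arm over the held cap, with the free slot running right to the corner at about (535,160). Sliding it to the corner.

>>> servo_tool:
  increments:
    - {"translation": [-10, -0.5, 0], "twist": [0, 0, 0]}
    - {"translation": [-25, -0.5, 0], "twist": [0, 0, 0]}
    - {"translation": [-40, -0.5, 0], "twist": [0, 0, 0]}
    - {"translation": [-55, -0.5, 0], "twist": [0, 0, 0]}
    - {"translation": [-70, -0.5, 0], "twist": [0, 0, 0]}
    - {"translation": [-85, -0.5, 0], "twist": [0, 0, 0]}
    - {"translation": [-100, -0.5, 0], "twist": [0, 0, 0]}
    - {"translation": [-115, -0.5, 0], "twist": [0, 0, 0]}
    - {"translation": [-130, -0.5, 0], "twist": [0, 0, 0]}
    - {"translation": [-145, -0.5, 0], "twist": [0, 0, 0]}
    - {"translation": [-158, -0.5, 0], "twist": [0, 0, 0]}
    - {"translation": [-166, -0.5, 0], "twist": [0, 0, 0]}
    - {"translation": [-166, -0.5, 0], "twist": [0, 0, 0]}

```text
t: 4.5
tcp_pos: [0.6205, -0.0146, 0.1223]
eef_rot: [0.675, 0.737, -0.0, 0.0]
contact_force: [0.5, -0.7, -2.6]
width: 0.0288
grasp_force: 39.6
```

```bash
python3 -c "
from h import *
s=where()"
```

```text
t 4.5 tcp [ 0.6205 -0.0146  0.1223] stand [  10.1 -111.4] ty [0.996 0.088 0.   ] tz [ 0. -0. -1.] w 0.0288 F [ 0.5 -0.7 -2.6] g 39.6
```

>>> servo_tool:
  increments:
    - {"translation": [1, -10, 0], "twist": [0, 0, 0]}
    - {"translation": [1, -25, 0], "twist": [0, 0, 0]}
    - {"translation": [1, -40, 0], "twist": [0, 0, 0]}
    - {"translation": [1, -55, 0], "twist": [0, 0, 0]}
    - {"translation": [1, -70, 0], "twist": [0, 0, 0]}
    - {"translation": [1, -85, 0], "twist": [0, 0, 0]}
    - {"translation": [1, -100, 0], "twist": [0, 0, 0]}
    - {"translation": [1, -115, 0], "twist": [0, 0, 0]}
    - {"translation": [1, -130, 0], "twist": [0, 0, 0]}
    - {"translation": [1, -130, 0], "twist": [0, 0, 0]}

```text
t: 5.5
tcp_pos: [0.4881, -0.0227, 0.1222]
eef_rot: [0.675, 0.738, -0.001, -0.001]
contact_force: [0.6, -0.1, -2.1]
width: 0.0291
grasp_force: 40.2
```

```bash
python3 -c "
from h import *
s=where(); print(go(s,[.4863,.4234,.1345]))
p=np.load('top0.npz')['p'];w=cloud('top',np.load('top0.npz')['d'])
m=(w[...,2]>.004)&(w[...,2]<.013)&(w[...,0]>.4)&(w[...,0]<.57)&(w[...,1]>.33)&(w[...,1]<.5)
c=max(cv2.findContours(m.astype(np.uint8),0,2)[0],key=cv2.contourArea); e=cv2.minEnclosingCircle(c);print(e,ray('top',*e[0],.008))"
```

```text
t 5.5 tcp [ 0.4881 -0.0227  0.1222] stand [-122.6 -107.7] ty [ 0.996  0.09  -0.002] tz [-0.002  0.001 -1.   ] w 0.0291 F [ 0.6 -0.1 -2.1] g 40.2
[444.5  38.2 -12. ]
((126.05319213867188, 209.7127685546875), 18.960309982299805) [0.4856305  0.42614489 0.008     ]
```

>>> servo_tool:
  increments:
    - {"translation": [0, 0, -25], "twist": [0, 0, 0]}
    - {"translation": [0, 0, -60], "twist": [0, 0, 0]}
    - {"translation": [0, 0, -100], "twist": [0, 0, 0]}
    - {"translation": [30, 3, -120], "twist": [0, 0, 0]}
    - {"translation": [70, 6, -120], "twist": [0, 0, 0]}
    - {"translation": [115, 10, -120], "twist": [0, 0, 0]}
    - {"translation": [160, 14, -120], "twist": [0, 0, 0]}
    - {"translation": [205, 18, -120], "twist": [0, 0, 0]}
    - {"translation": [250, 22, -120], "twist": [0, 0, 0]}
    - {"translation": [295, 26, -120], "twist": [0, 0, 0]}
    - {"translation": [340, 30, -120], "twist": [0, 0, 0]}
    - {"translation": [385, 34, -120], "twist": [0, 0, 0]}
    - {"translation": [420, 37, -110], "twist": [0, 0, 0]}
    - {"translation": [440, 38, -90], "twist": [0, 0, 0]}
    - {"translation": [445.5, 38, -65], "twist": [0, 0, 0]}
    - {"translation": [445.5, 38, -40], "twist": [0, 0, 0]}
    - {"translation": [445.5, 38, -22], "twist": [0, 0, 0]}
    - {"translation": [445.5, 38, -15], "twist": [0, 0, 0]}
    - {"translation": [445.5, 38, -12], "twist": [0, 0, 0]}
    - {"translation": [445.5, 38, -12], "twist": [0, 0, 0]}

```text
t: 7.5
tcp_pos: [0.4893, 0.4237, 0.1348]
eef_rot: [0.675, 0.738, 0.0, 0.0]
contact_force: [-0.0, -0.5, -2.0]
width: 0.0291
grasp_force: 40.3
```

```bash
python3 -c "
from h import *
s=where(); print(go(s,[.486,.4245,.1292]))"
```

```text
t 7.5 tcp [0.4893 0.4237 0.1348] stand [-81.7 336.7] ty [0.996 0.089 0.001] tz [ 0.001  0.    -1.   ] w 0.0291 F [-0.  -0.5 -2. ] g 40.3
[ 1.1 -3.2  5.6]
```

>>> servo_tool:
  increments:
    - {"translation": [1, -3, 4], "twist": [0, 0, 0]}
    - {"translation": [1, -3, 6], "twist": [0, 0, 0]}
    - {"translation": [1, -3, 6.5], "twist": [0, 0, 0]}
    - {"translation": [1, -3, 6.5], "twist": [0, 0, 0]}

```text
t: 7.9
tcp_pos: [0.4862, 0.4243, 0.1296]
eef_rot: [0.675, 0.738, 0.001, 0.0]
contact_force: [-2.6, -1.3, 5.6]
width: 0.0292
grasp_force: 41.2
```

>>> servo_tool:
  increments:
    - {"translation": [0, 0, 0], "twist": [0, 0, 0]}
    - {"translation": [0, 0, 0], "twist": [0, 0, 0]}
    - {"translation": [0, 0, 0], "twist": [0, 0, 0]}
    - {"translation": [0, 0, -20], "twist": [0, 0, 0]}
    - {"translation": [0, 0, -60], "twist": [0, 0, 0]}
    - {"translation": [0, 0, -110], "twist": [0, 0, 0]}
    - {"translation": [-40, 0, -140], "twist": [0, 0, 0]}
    - {"translation": [-90, 0, -140], "twist": [0, 0, 0]}
    - {"translation": [-120, 0, -140], "twist": [0, 0, 0]}
    - {"translation": [-120, 0, -140], "twist": [0, 0, 0]}
  fingers: 75

```text
t: 8.9
tcp_pos: [0.4973, 0.3011, 0.2684]
eef_rot: [0.676, 0.737, -0.0, 0.001]
contact_force: [0.7, 0.6, 0.8]
width: 0.064
grasp_force: 0.0
```

```bash
python3 -c "
from h import *
s=where(); caps()
print(go(s,[.5576,-.1491,.24]))
p,d,w=look('side'); cv2.imwrite('pics/s1.png',cv2.resize(p[:260],None,fx=1.5,fy=1.5)[:,:,::-1])"
```

```text
t 8.9 tcp [0.4973 0.3011 0.2684] stand [-84.6 213.9] ty [0.996 0.085 0.001] tz [ 0.001 -0.001 -1.   ] w 0.064 F [0.7 0.6 0.8] g 0.0
([0.7461, 0.332], 37, np.float64(0.147))
([0.5575, -0.1488], 78, np.float64(0.145))
([0.4426, -0.27], 83, np.float64(0.145))
([0.4424, -0.1582], 81, np.float64(0.144))
[-453.6   21.8   29. ]
```

View pics/s1.png

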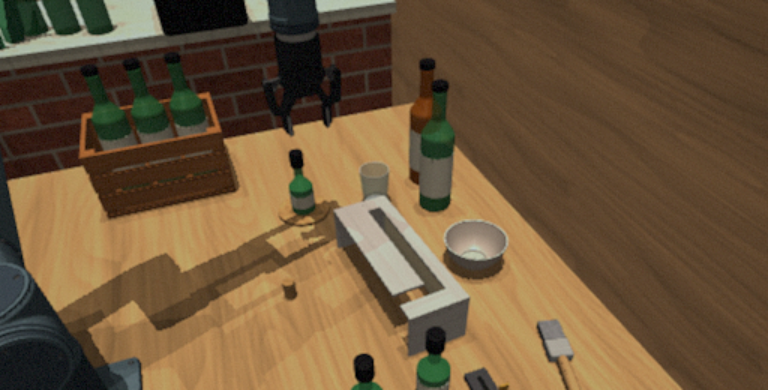

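The old bottle stands upright on the coaster at (300,190), and the waiting bottles have not moved. Taking the nearest one.

>>> servo_tool:
  increments:
    - {"translation": [-453.5, 22, 0], "twist": [0, 0, -0.003]}
    - {"translation": [-453.5, 22, 0], "twist": [0, 0, -0.003]}
    - {"translation": [-453.5, 22, 0], "twist": [0, 0, -0.003]}
    - {"translation": [-453.5, 22, 0], "twist": [0, 0, -0.003]}
    - {"translation": [-453.5, 22, 0], "twist": [0, 0, -0.003]}
    - {"translation": [-453.5, 22, 0], "twist": [0, 0, -0.003]}
    - {"translation": [-453.5, 22, 0], "twist": [0, 0, -0.003]}
    - {"translation": [-453.5, 22, 0], "twist": [0, 0, -0.003]}
    - {"translation": [-453.5, 22, 0], "twist": [0, 0, -0.003]}
    - {"translation": [-453.5, 22, 20], "twist": [0, 0, -0.003]}
    - {"translation": [-453.5, 22, 60], "twist": [0, 0, -0.003]}
    - {"translation": [-453.5, 22, 85], "twist": [0, 0, -0.003]}
    - {"translation": [-453.5, 22, 85], "twist": [0, 0, -0.003]}

```text
t: 10.3
tcp_pos: [0.5571, -0.1432, 0.1783]
eef_rot: [0.674, 0.739, -0.001, -0.004]
contact_force: [-0.1, 0.1, -0.1]
width: 0.0639
grasp_force: 0.0
```

```bash
python3 -c "
from h import *
s=where(); print(go(s,[.5575,-.149,.121]))"
```

```text
t 10.3 tcp [ 0.5571 -0.1432  0.1783] stand [ -64.5 -233.9] ty [ 0.996  0.093 -0.007] tz [-0.008  0.004 -1.   ] w 0.0639 F [-0.1  0.1 -0.1] g 0.0
[-6.1  0.2 57.3]
```

>>> servo_tool:
  increments:
    - {"translation": [0, 0, 0], "twist": [0, 0, 0]}
    - {"translation": [0, 0, 0], "twist": [0, 0, 0]}
    - {"translation": [0, 0, 0], "twist": [0, 0, 0]}

```text
t: 10.6
tcp_pos: [0.5601, -0.1453, 0.1847]
eef_rot: [0.674, 0.739, 0.001, 0.002]
contact_force: [0.2, -0.1, 0.3]
width: 0.0637
grasp_force: 0.0
```

```bash
python3 -c "
from h import *
s=where(); print(go(s,[.5575,-.149,.121]))"
```

```text
t 10.6 tcp [ 0.5601 -0.1453  0.1847] stand [ -61.7 -236.2] ty [0.996 0.093 0.003] tz [ 0.003 -0.001 -1.   ] w 0.0637 F [ 0.2 -0.1  0.3] g 0.0
[-3.3 -3.1 63.7]
```

>>> servo_tool:
  increments:
    - {"translation": [-3.5, -3, 25], "twist": [0, 0, -0.004]}
    - {"translation": [-3.5, -3, 45], "twist": [0, 0, -0.004]}
    - {"translation": [-3.5, -3, 58], "twist": [0, 0, -0.004]}
    - {"translation": [-3.5, -3, 63.5], "twist": [0, 0, -0.004]}
    - {"translation": [-3.5, -3, 63.5], "twist": [0, 0, -0.004]}
    - {"translation": [-3.5, -3, 63.5], "twist": [0, 0, -0.004]}

```text
t: 11.2
tcp_pos: [0.5569, -0.1493, 0.1203]
eef_rot: [0.672, 0.74, 0.0, 0.001]
contact_force: [0.8, -0.2, -1.3]
width: 0.0642
grasp_force: 0.0
```

>>> servo_tool:
  increments:
    - {"translation": [0, 0, 0], "twist": [0, 0, 0]}
    - {"translation": [0, 0, 0], "twist": [0, 0, 0]}
    - {"translation": [0, 0, 0], "twist": [0, 0, 0]}
    - {"translation": [0, 0, 0], "twist": [0, 0, 0]}
    - {"translation": [0, 0, 0], "twist": [0, 0, 0]}
    - {"translation": [0, 0, -2.5], "twist": [0, 0, 0]}
    - {"translation": [0, 0, -2.5], "twist": [0, 0, 0]}
    - {"translation": [0, 0, -2.5], "twist": [0, 0, 0]}
  fingers: 0

```text
t: 12.0
tcp_pos: [0.5556, -0.1487, 0.1211]
eef_rot: [0.672, 0.74, -0.0, -0.001]
contact_force: [0.6, -0.0, -2.6]
width: 0.0294
grasp_force: 39.6
```

```bash
python3 -c "
from h import *
s=where()"
```

```text
t 12.0 tcp [ 0.5556 -0.1487  0.1211] stand [ -66.6 -239.3] ty [ 0.995  0.096 -0.002] tz [-0.002  0.001 -1.   ] w 0.0294 F [ 0.6 -0.  -2.6] g 39.6
```

>>> servo_tool:
  increments:
    - {"translation": [20, -15, -1], "twist": [0, 0, 0.007]}
    - {"translation": [45, -34, -1], "twist": [0, 0, 0.007]}
    - {"translation": [70, -46, -1], "twist": [0, 0, 0.007]}
    - {"translation": [95, -46, -1], "twist": [0, 0, 0.007]}
    - {"translation": [115, -46, -1], "twist": [0, 0, 0.007]}
    - {"translation": [129, -46, -1], "twist": [0, 0, 0.007]}
    - {"translation": [129, -46, -1], "twist": [0, 0, 0.007]}
    - {"translation": [129, -46, -1], "twist": [0, 0, 0.007]}
    - {"translation": [129, -46, -1], "twist": [0, 0, 0.007]}

```text
t: 12.9
tcp_pos: [0.4983, -0.0258, 0.1227]
eef_rot: [0.675, 0.738, -0.0, 0.0]
contact_force: [-0.3, 0.2, -2.5]
width: 0.0289
grasp_force: 40.1
```

```bash
python3 -c "
from h import *
s=where()"
```

```text
t 12.9 tcp [ 0.4983 -0.0258  0.1227] stand [-112.6 -111.7] ty [0.996 0.088 0.   ] tz [ 0. -0. -1.] w 0.0289 F [-0.3  0.2 -2.5] g 40.1
```

>>> servo_tool:
  increments:
    - {"translation": [1.5, 8, 0], "twist": [0, 0, 0]}
    - {"translation": [1.5, 22, 0], "twist": [0, 0, 0]}
    - {"translation": [1.5, 36, 0], "twist": [0, 0, 0]}
    - {"translation": [1.5, 50, 0], "twist": [0, 0, 0]}
    - {"translation": [1.5, 64, 0], "twist": [0, 0, 0]}
    - {"translation": [1.5, 78, 0], "twist": [0, 0, 0]}
    - {"translation": [1.5, 92, 0], "twist": [0, 0, 0]}
    - {"translation": [1.5, 106, 0], "twist": [0, 0, 0]}
    - {"translation": [1.5, 117, 0], "twist": [0, 0, 0]}
    - {"translation": [1.5, 122.5, 0], "twist": [0, 0, 0]}
    - {"translation": [1.5, 122.5, 0], "twist": [0, 0, 0]}
    - {"translation": [1.5, 122.5, 0], "twist": [0, 0, 0]}

```text
t: 14.1
tcp_pos: [0.6194, -0.0127, 0.1225]
eef_rot: [0.675, 0.738, -0.0, -0.0]
contact_force: [-0.5, -0.6, -3.0]
width: 0.0289
grasp_force: 40.2
```

```bash
python3 -c "
from h import *
s=where()"
```

```text
t 14.1 tcp [ 0.6194 -0.0127  0.1225] stand [   9.1 -109.4] ty [ 0.996  0.089 -0.001] tz [-0.001  0.    -1.   ] w 0.0289 F [-0.5 -0.6 -3. ] g 40.2
```

Now along the long leg to y ≈ 120.

>>> servo_tool:
  increments:
    - {"translation": [10, 0.7, 0], "twist": [0, 0, 0]}
    - {"translation": [25, 0.7, 0], "twist": [0, 0, 0]}
    - {"translation": [40, 0.7, 0], "twist": [0, 0, 0]}
    - {"translation": [56, 0.7, 0], "twist": [0, 0, 0]}
    - {"translation": [72, 0.7, 0], "twist": [0, 0, 0]}
    - {"translation": [88, 0.7, 0], "twist": [0, 0, 0]}
    - {"translation": [104, 0.7, 0], "twist": [0, 0, 0]}
    - {"translation": [120, 0.7, 0], "twist": [0, 0, 0]}
    - {"translation": [136, 0.7, 0], "twist": [0, 0, 0]}
    - {"translation": [152, 0.7, 0], "twist": [0, 0, 0]}
    - {"translation": [168, 0.7, 0], "twist": [0, 0, 0]}
    - {"translation": [184, 0.7, 0], "twist": [0, 0, 0]}
    - {"translation": [200, 0.7, 0], "twist": [0, 0, 0]}
    - {"translation": [214, 0.7, 0], "twist": [0, 0, 0]}
    - {"translation": [225, 0.7, 0], "twist": [0, 0, 0]}
    - {"translation": [230, 0.7, 0], "twist": [0, 0, 0]}
    - {"translation": [230, 0.7, 0.5], "twist": [0, 0, 0]}
    - {"translation": [230, 0.7, 1.2], "twist": [0, 0, 0]}
    - {"translation": [230, 0.7, 2], "twist": [0, 0, 0]}
    - {"translation": [230, 0.7, 2], "twist": [0, 0, 0]}

```text
t: 16.1
tcp_pos: [0.6002, 0.2158, 0.1206]
eef_rot: [0.675, 0.738, -0.0, -0.0]
contact_force: [-0.7, 0.6, -1.1]
width: 0.0287
grasp_force: 40.1
```

>>> servo_tool:
  increments:
    - {"translation": [0, 0, 0], "twist": [0, 0, 0]}
    - {"translation": [0, 0, 0], "twist": [0, 0, 0]}
    - {"translation": [0, 0, 0], "twist": [0, 0, 0]}
    - {"translation": [0, 0, -20], "twist": [0, 0, 0]}
    - {"translation": [0, 0, -60], "twist": [0, 0, 0]}
    - {"translation": [0, 0, -100], "twist": [0, 0, 0]}
    - {"translation": [0, -40, -130], "twist": [0, 0, 0]}
    - {"translation": [0, -90, -140], "twist": [0, 0, 0]}
    - {"translation": [0, -140, -140], "twist": [0, 0, 0]}
    - {"translation": [0, -180, -140], "twist": [0, 0, 0]}
    - {"translation": [0, -180, -140], "twist": [0, 0, 0]}
    - {"translation": [0, -180, -140], "twist": [0, 0, 0]}
  fingers: 75

```text
t: 17.3
tcp_pos: [0.4208, 0.2007, 0.2618]
eef_rot: [0.675, 0.738, 0.001, 0.001]
contact_force: [0.1, 0.3, 0.4]
width: 0.0643
grasp_force: 0.0
```

```bash
python3 -c "
from h import *
s=where(); o=caps()[0]; print([st(q[0]) for q in o])
print(go(s,[.4425,-.1582,.24]))"
```

```text
t 17.3 tcp [0.4208 0.2007 0.2618] stand [-169.8  120.7] ty [0.996 0.089 0.003] tz [ 0.003  0.    -1.   ] w 0.0643 F [0.1 0.3 0.4] g 0.0
([0.7461, 0.3334], 37, np.float64(0.146))
([0.6007, 0.2133], 82, np.float64(0.144))
([0.4864, 0.4239], 102, np.float64(0.15))
([0.4427, -0.2698], 84, np.float64(0.145))
([0.4112, -0.1811], 81, np.float64(0.145))
[array([166.1, 224. ]), array([ 10.6, 117.3]), array([-84.5, 337.2]), array([-189.7, -349.8]), array([-213.2, -258.7])]
[-359.4  -10.5   21.7]
```

One waiting bottle was knocked from (.4425,-.158) to (.411,-.181). I'll use the new position.

>>> servo_tool:
  increments:
    - {"translation": [-379.5, -43.5, 0], "twist": [0, 0, 0]}
    - {"translation": [-379.5, -43.5, 0], "twist": [0, 0, 0]}
    - {"translation": [-379.5, -43.5, 0], "twist": [0, 0, 0]}
    - {"translation": [-379.5, -43.5, 0], "twist": [0, 0, 0]}
    - {"translation": [-379.5, -43.5, 0], "twist": [0, 0, 0]}
    - {"translation": [-379.5, -43.5, 0], "twist": [0, 0, 0]}
    - {"translation": [-379.5, -43.5, 0], "twist": [0, 0, 0]}
    - {"translation": [-379.5, -43.5, 0], "twist": [0, 0, 0]}
    - {"translation": [-379.5, -43.5, 0], "twist": [0, 0, 0]}
    - {"translation": [-379.5, -43.5, 0], "twist": [0, 0, 0]}
    - {"translation": [-379.5, -43.5, 40], "twist": [0, 0, 0]}
    - {"translation": [-379.5, -43.5, 70], "twist": [0, 0, 0]}
    - {"translation": [-379.5, -43.5, 80], "twist": [0, 0, 0]}
    - {"translation": [-379.5, -43.5, 80], "twist": [0, 0, 0]}
    - {"translation": [-379.5, -43.5, 80], "twist": [0, 0, 0]}

```text
t: 18.85
tcp_pos: [0.4122, -0.1813, 0.1819]
eef_rot: [0.675, 0.738, 0.0, 0.001]
contact_force: [-0.1, 0.1, -0.1]
width: 0.0638
grasp_force: 0.0
```

```bash
python3 -c "
from h import *
s=where(); print(go(s,[.4112,-.1811,.121]))"
```

```text
t 18.9 tcp [ 0.4122 -0.1813  0.1819] stand [-212.2 -259. ] ty [0.996 0.09  0.001] tz [ 0.001 -0.001 -1.   ] w 0.0638 F [-0.1  0.1 -0.1] g 0.0
[ 0.4 -1.1 60.9]
```

>>> servo_tool:
  increments:
    - {"translation": [0, -1, 25], "twist": [0, 0, 0]}
    - {"translation": [0, -1, 45], "twist": [0, 0, 0]}
    - {"translation": [0, -1, 57], "twist": [0, 0, 0]}
    - {"translation": [0, -1, 61], "twist": [0, 0, 0]}
    - {"translation": [0, -1, 61], "twist": [0, 0, 0]}
    - {"translation": [0, -1, 61], "twist": [0, 0, 0]}

```text
t: 19.45
tcp_pos: [0.4112, -0.182, 0.1211]
eef_rot: [0.675, 0.738, 0.0, 0.001]
contact_force: [0.1, 0.3, 1.1]
width: 0.0644
grasp_force: 0.0
```

>>> servo_tool:
  increments:
    - {"translation": [0, 0, 0], "twist": [0, 0, 0]}
    - {"translation": [0, 0, 0], "twist": [0, 0, 0]}
    - {"translation": [0, 0, 0], "twist": [0, 0, 0]}
    - {"translation": [0, 0, 0], "twist": [0, 0, 0]}
    - {"translation": [0, 0, 0], "twist": [0, 0, 0]}
    - {"translation": [0, 0, -2.5], "twist": [0, 0, 0]}
    - {"translation": [0, 0, -2.5], "twist": [0, 0, 0]}
    - {"translation": [15, 10, -2.5], "twist": [0, 0, 0]}
    - {"translation": [38, 25, -2.5], "twist": [0, 0, 0]}
    - {"translation": [62, 41, -2.5], "twist": [0, 0, 0]}
    - {"translation": [86, 58, -2.5], "twist": [0, 0, 0]}
    - {"translation": [110, 74, -2.5], "twist": [0, 0, 0]}
    - {"translation": [132, 89, -2.5], "twist": [0, 0, 0]}
    - {"translation": [145, 97, -2.5], "twist": [0, 0, 0]}
    - {"translation": [149, 100, -2.5], "twist": [0, 0, 0]}
    - {"translation": [149, 100, -2.5], "twist": [0, 0, 0]}
    - {"translation": [149, 100, -2.5], "twist": [0, 0, 0]}
  fingers: 0

```text
t: 21.15
tcp_pos: [0.4962, -0.0247, 0.122]
eef_rot: [0.675, 0.738, -0.0, -0.0]
contact_force: [0.4, -0.4, -2.5]
width: 0.0292
grasp_force: 39.9
```

```bash
python3 -c "
from h import *
s=where()"
```

```text
t 21.1 tcp [ 0.4962 -0.0247  0.122 ] stand [-114.7 -110.4] ty [ 0.996  0.089 -0.001] tz [-0.001 -0.    -1.   ] w 0.0292 F [ 0.4 -0.4 -2.5] g 39.9
```

>>> servo_tool:
  increments:
    - {"translation": [0.5, 8, 0], "twist": [0, 0, 0]}
    - {"translation": [0.5, 22, 0], "twist": [0, 0, 0]}
    - {"translation": [0.5, 36, 0], "twist": [0, 0, 0]}
    - {"translation": [0.5, 50, 0], "twist": [0, 0, 0]}
    - {"translation": [0.5, 64, 0], "twist": [0, 0, 0]}
    - {"translation": [0.5, 78, 0], "twist": [0, 0, 0]}
    - {"translation": [0.5, 92, 0], "twist": [0, 0, 0]}
    - {"translation": [0.5, 106, 0], "twist": [0, 0, 0]}
    - {"translation": [0.5, 118, 0], "twist": [0, 0, 0]}
    - {"translation": [0.5, 124.5, 0], "twist": [0, 0, 0]}
    - {"translation": [0.5, 124.5, 0], "twist": [0, 0, 0]}
    - {"translation": [0.5, 124.5, 0], "twist": [0, 0, 0]}

```text
t: 22.35
tcp_pos: [0.6201, -0.0129, 0.122]
eef_rot: [0.675, 0.738, -0.0, -0.0]
contact_force: [0.3, -0.0, -1.6]
width: 0.029
grasp_force: 40.0
```

```bash
python3 -c "
from h import *
s=where()"
```

```text
t 22.4 tcp [ 0.6201 -0.0129  0.122 ] stand [   9.8 -109.7] ty [ 0.996  0.088 -0.001] tz [-0.001  0.    -1.   ] w 0.029 F [ 0.3 -0.  -1.6] g 40.0
```

>>> servo_tool:
  increments:
    - {"translation": [10, 0, 0], "twist": [0, 0, 0]}
    - {"translation": [25, 0, 0], "twist": [0, 0, 0]}
    - {"translation": [40, 0, 0], "twist": [0, 0, 0]}
    - {"translation": [56, 0, 0], "twist": [0, 0, 0]}
    - {"translation": [72, 0, 0], "twist": [0, 0, 0]}
    - {"translation": [88, 0, 0], "twist": [0, 0, 0]}
    - {"translation": [104, 0, 0], "twist": [0, 0, 0]}
    - {"translation": [120, 0, 0], "twist": [0, 0, 0]}
    - {"translation": [136, 0, 0], "twist": [0, 0, 0]}
    - {"translation": [150, 0, 0], "twist": [0, 0, 0]}
    - {"translation": [160, 0, 0], "twist": [0, 0, 0]}
    - {"translation": [166, 0, 0], "twist": [0, 0, 0]}
    - {"translation": [166, 0, 0.5], "twist": [0, 0, 0]}
    - {"translation": [166, 0, 1.2], "twist": [0, 0, 0]}
    - {"translation": [166, 0, 2], "twist": [0, 0, 0]}
    - {"translation": [166, 0, 2], "twist": [0, 0, 0]}

```text
t: 23.95
tcp_pos: [0.606, 0.1521, 0.1206]
eef_rot: [0.675, 0.738, 0.0, 0.0]
contact_force: [-0.7, -0.4, -0.4]
width: 0.0288
grasp_force: 40.4
```

>>> servo_tool:
  increments:
    - {"translation": [0, 0, 0], "twist": [0, 0, 0]}
    - {"translation": [0, 0, 0], "twist": [0, 0, 0]}
    - {"translation": [0, 0, 0], "twist": [0, 0, 0]}
    - {"translation": [0, 0, -20], "twist": [0, 0, 0]}
    - {"translation": [0, 0, -60], "twist": [0, 0, 0]}
    - {"translation": [0, 0, -100], "twist": [0, 0, 0]}
    - {"translation": [0, -40, -130], "twist": [0, 0, 0]}
    - {"translation": [0, -90, -140], "twist": [0, 0, 0]}
    - {"translation": [0, -140, -140], "twist": [0, 0, 0]}
    - {"translation": [0, -180, -140], "twist": [0, 0, 0]}
    - {"translation": [0, -180, -140], "twist": [0, 0, 0]}
    - {"translation": [0, -180, -140], "twist": [0, 0, 0]}
  fingers: 75

```text
t: 25.15
tcp_pos: [0.4265, 0.1368, 0.2612]
eef_rot: [0.675, 0.738, 0.001, 0.001]
contact_force: [1.1, -0.3, -0.6]
width: 0.0641
grasp_force: 0.0
```

```bash
python3 -c "
from h import *
s=where(); o=caps()[0]; print([st(q[0]) for q in o])
print(go(s,[.4427,-.2698,.18]))"
```

```text
t 25.1 tcp [0.4265 0.1368 0.2612] stand [-169.7   56.7] ty [0.996 0.089 0.003] tz [ 0.003  0.    -1.   ] w 0.0641 F [ 1.1 -0.3 -0.6] g 0.0
([0.7465, 0.3344], 37, np.float64(0.148))
([0.6057, 0.1501], 82, np.float64(0.145))
([0.6008, 0.2134], 81, np.float64(0.145))
([0.4865, 0.4237], 103, np.float64(0.15))
([0.4424, -0.27], 83, np.float64(0.145))
[array([166.6, 225. ]), array([ 9.9, 53.9]), array([ 10.7, 117.4]), array([-84.5, 337. ]), array([-190.1, -350. ])]
[-406.5  -20.3   81.1]
```

>>> servo_tool:
  increments:
    - {"translation": [-406.5, -20, 0], "twist": [0, 0, 0]}
    - {"translation": [-406.5, -20, 0], "twist": [0, 0, 0]}
    - {"translation": [-406.5, -20, 0], "twist": [0, 0, 0]}
    - {"translation": [-406.5, -20, 0], "twist": [0, 0, 0]}
    - {"translation": [-406.5, -20, 0], "twist": [0, 0, 0]}
    - {"translation": [-406.5, -20, 0], "twist": [0, 0, 0]}
    - {"translation": [-406.5, -20, 0], "twist": [0, 0, 0]}
    - {"translation": [-406.5, -20, 0], "twist": [0, 0, 0]}
    - {"translation": [-406.5, -20, 0], "twist": [0, 0, 0]}
    - {"translation": [-406.5, -20, 0], "twist": [0, 0, 0]}
    - {"translation": [-406.5, -20, 40], "twist": [0, 0, 0]}
    - {"translation": [-406.5, -20, 70], "twist": [0, 0, 0]}
    - {"translation": [-406.5, -20, 80], "twist": [0, 0, 0]}
    - {"translation": [-406.5, -20, 80], "twist": [0, 0, 0]}
    - {"translation": [-406.5, -20, 80], "twist": [0, 0, 0]}

```text
t: 26.7
tcp_pos: [0.4437, -0.2698, 0.1816]
eef_rot: [0.675, 0.738, 0.0, 0.001]
contact_force: [-0.4, -0.4, -0.4]
width: 0.0637
grasp_force: 0.0
```

```bash
python3 -c "
from h import *
s=where(); print(go(s,[.4425,-.2699,.121]))"
```

```text
t 26.7 tcp [ 0.4437 -0.2698  0.1816] stand [-188.7 -349.9] ty [0.996 0.09  0.001] tz [ 0.001 -0.001 -1.   ] w 0.0637 F [-0.4 -0.4 -0.4] g 0.0
[ 0.1 -1.3 60.6]
```

>>> servo_tool:
  increments:
    - {"translation": [0, -1, 25], "twist": [0, 0, 0]}
    - {"translation": [0, -1, 45], "twist": [0, 0, 0]}
    - {"translation": [0, -1, 57], "twist": [0, 0, 0]}
    - {"translation": [0, -1, 61], "twist": [0, 0, 0]}
    - {"translation": [0, -1, 61], "twist": [0, 0, 0]}
    - {"translation": [0, -1, 61], "twist": [0, 0, 0]}

```text
t: 27.3
tcp_pos: [0.4424, -0.2706, 0.1204]
eef_rot: [0.675, 0.738, -0.0, 0.001]
contact_force: [0.5, -0.3, -0.0]
width: 0.0641
grasp_force: 0.0
```

>>> servo_tool:
  increments:
    - {"translation": [0, 0, 0], "twist": [0, 0, 0]}
    - {"translation": [0, 0, 0], "twist": [0, 0, 0]}
    - {"translation": [0, 0, 0], "twist": [0, 0, 0]}
    - {"translation": [0, 0, 0], "twist": [0, 0, 0]}
    - {"translation": [0, 0, 0], "twist": [0, 0, 0]}
    - {"translation": [0, 0, -15], "twist": [0, 0, 0]}
    - {"translation": [0, 0, -35], "twist": [0, 0, 0]}
    - {"translation": [15, 5, -40], "twist": [0, 0, 0]}
    - {"translation": [45, 14, -40], "twist": [0, 0, 0]}
    - {"translation": [75, 24, -40], "twist": [0, 0, 0]}
    - {"translation": [105, 33, -40], "twist": [0, 0, 0]}
    - {"translation": [135, 43, -40], "twist": [0, 0, 0]}
    - {"translation": [165, 53, -40], "twist": [0, 0, 0]}
    - {"translation": [195, 62, -35], "twist": [0, 0, 0]}
    - {"translation": [222, 71, -25], "twist": [0, 0, 0]}
    - {"translation": [236, 75, -12], "twist": [0, 0, 0]}
    - {"translation": [240, 77, -4], "twist": [0, 0, 0]}
    - {"translation": [240, 77, -2.5], "twist": [0, 0, 0]}
    - {"translation": [240, 77, -2.5], "twist": [0, 0, 0]}
    - {"translation": [240, 77, -2.5], "twist": [0, 0, 0]}
  fingers: 0

```text
t: 29.3
tcp_pos: [0.4973, -0.0249, 0.1221]
eef_rot: [0.675, 0.738, 0.0, 0.0]
contact_force: [0.6, 0.4, -3.1]
width: 0.0291
grasp_force: 40.0
```

```bash
python3 -c "
from h import *
s=where()"
```

```text
t 29.3 tcp [ 0.4973 -0.0249  0.1221] stand [-113.5 -110.8] ty [0.996 0.088 0.   ] tz [ 0. -0. -1.] w 0.0291 F [ 0.6  0.4 -3.1] g 40.0
```

>>> servo_tool:
  increments:
    - {"translation": [0.8, 8, 0], "twist": [0, 0, 0]}
    - {"translation": [0.8, 22, 0], "twist": [0, 0, 0]}
    - {"translation": [0.8, 36, 0], "twist": [0, 0, 0]}
    - {"translation": [0.8, 50, 0], "twist": [0, 0, 0]}
    - {"translation": [0.8, 64, 0], "twist": [0, 0, 0]}
    - {"translation": [0.8, 78, 0], "twist": [0, 0, 0]}
    - {"translation": [0.8, 92, 0], "twist": [0, 0, 0]}
    - {"translation": [0.8, 106, 0], "twist": [0, 0, 0]}
    - {"translation": [0.8, 118, 0], "twist": [0, 0, 0]}
    - {"translation": [0.8, 123.5, 0], "twist": [0, 0, 0]}
    - {"translation": [0.8, 123.5, 0], "twist": [0, 0, 0]}
    - {"translation": [0.8, 123.5, 0], "twist": [0, 0, 0]}

```text
t: 30.5
tcp_pos: [0.6197, -0.0125, 0.1217]
eef_rot: [0.675, 0.738, -0.0, -0.0]
contact_force: [-0.8, 0.7, -2.3]
width: 0.029
grasp_force: 40.1
```

```bash
python3 -c "
from h import *
s=where()"
```

```text
t 30.5 tcp [ 0.6197 -0.0125  0.1217] stand [   9.5 -109.3] ty [ 0.996  0.089 -0.001] tz [-0.001  0.    -1.   ] w 0.029 F [-0.8  0.7 -2.3] g 40.1
```

>>> servo_tool:
  increments:
    - {"translation": [10, 0, 0], "twist": [0, 0, 0]}
    - {"translation": [25, 0, 0], "twist": [0, 0, 0]}
    - {"translation": [40, 0, 0], "twist": [0, 0, 0]}
    - {"translation": [56, 0, 0], "twist": [0, 0, 0]}
    - {"translation": [72, 0, 0], "twist": [0, 0, 0]}
    - {"translation": [86, 0, 0], "twist": [0, 0, 0]}
    - {"translation": [96, 0, 0], "twist": [0, 0, 0]}
    - {"translation": [100, 0, 0], "twist": [0, 0, 0]}
    - {"translation": [100, 0, 0.5], "twist": [0, 0, 0]}
    - {"translation": [100, 0, 1.2], "twist": [0, 0, 0]}
    - {"translation": [100, 0, 1.7], "twist": [0, 0, 0]}
    - {"translation": [100, 0, 1.7], "twist": [0, 0, 0]}

```text
t: 31.7
tcp_pos: [0.6113, 0.0866, 0.1201]
eef_rot: [0.675, 0.738, -0.0, 0.0]
contact_force: [0.3, -0.2, -1.9]
width: 0.0291
grasp_force: 40.2
```

>>> servo_tool:
  increments:
    - {"translation": [0, 0, 0], "twist": [0, 0, 0]}
    - {"translation": [0, 0, 0], "twist": [0, 0, 0]}
    - {"translation": [0, 0, 0], "twist": [0, 0, 0]}
    - {"translation": [0, 0, -20], "twist": [0, 0, 0]}
    - {"translation": [0, 0, -60], "twist": [0, 0, 0]}
    - {"translation": [0, 0, -100], "twist": [0, 0, 0]}
    - {"translation": [0, -40, -130], "twist": [0, 0, 0]}
    - {"translation": [0, -90, -140], "twist": [0, 0, 0]}
    - {"translation": [0, -140, -140], "twist": [0, 0, 0]}
    - {"translation": [0, -180, -140], "twist": [0, 0, 0]}
    - {"translation": [0, -180, -140], "twist": [0, 0, 0]}
    - {"translation": [0, -180, -140], "twist": [0, 0, 0]}
  fingers: 75

```text
t: 32.9
tcp_pos: [0.4319, 0.0713, 0.261]
eef_rot: [0.675, 0.738, 0.001, 0.001]
contact_force: [0.3, -0.3, 0.7]
width: 0.0641
grasp_force: 0.0
```

```bash
python3 - <<'E'
from h import *
s=where(); o,p,d,w=caps(); print([st(q[0]) for q in o])
z=w[...,2]
hsv=cv2.cvtColor(p,cv2.COLOR_RGB2HSV)
# track: grey bar at .014
box=(w[...,0]>.58)&(w[...,0]<.7)&(w[...,1]<-.1)&(w[...,1]>-.36)
m=box&(z>.007)&(z<.07); 
b=max(blobs(m),key=lambda q:q[1])[0]
r=cv2.minAreaRect(cv2.findContours(b.astype(np.uint8),0,2)[0][0]); print("track",[ray("top",*q,.014)[:2].round(4).tolist() for q in cv2.boxPoints(r)])
for n in("top","side"):
    if n=="side": p2,d2,w2=look("side")
    else: p2,d2,w2=p,d,w
    hs=cv2.cvtColor(p2,cv2.COLOR_RGB2HSV); bb=(w2[...,0]>.62)&(w2[...,0]<.71)&(w2[...,1]<-.14)&(w2[...,1]>-.33)
    mb=bb&(hs[...,0]>18)&(hs[...,0]<36)&(hs[...,1]>170)&(w2[...,2]>.003)
    for q,a,c in blobs(mb,2): print(n,"clip",a,c,ray(n,*c,.0085)[:2].round(4),w2[q].mean(0).round(4))
    mg=bb&(w2[...,2]>.045)&(w2[...,2]<.062)&(w2[...,1]<-.15)
    for q,a,c in blobs(mg,6): print(n,"grip",a,c,ray(n,*c,.0545)[:2].round(4),w2[q].mean(0).round(4))
# timer
tb=(w[...,0]>.38)&(w[...,0]<.58)&(w[...,1]<-.32)&(w[...,1]>-.5)
dk=tb&(p.max(-1)<60)
b=max(blobs(dk),key=lambda q:q[1])[0]; r=cv2.minAreaRect(cv2.findContours(b.astype(np.uint8),0,2)[0][0]); print("pad",[ray("top",*q,.003)[:2].round(4).tolist() for q in cv2.boxPoints(r)])
f=tb&(z>.025)&(z<.05); b=max(blobs(f),key=lambda q:q[1])[0]; e=cv2.minEnclosingCircle(max(cv2.findContours(b.astype(np.uint8),0,2)[0],key=cv2.contourArea)); print("timer",e,ray("top",*e[0],.035))
f=tb&(z>.062)&(z<.085); b=max(blobs(f),key=lambda q:q[1])[0]; r=cv2.minAreaRect(cv2.findContours(b.astype(np.uint8),0,2)[0][0]);print("bar",b.sum(),[ray("top",*q,.074)[:2].round(4).tolist() for q in cv2.boxPoints(r)],w[b].mean(0))
g=np.clip(p.astype(int)*1.8,0,255).astype(np.uint8); a=cv2.resize(g[180:228,352:400],None,fx=8,fy=8,interpolation=2)
ps,_,_=look("side"); g=np.clip(ps.astype(int)*1.3,0,255).astype(np.uint8); a2=cv2.resize(g[336:384,270:340],(560,384),interpolation=2)
cv2.imwrite("pics/tim.png",np.hstack([a[:,:240] if 0 else cv2.resize(a,(240,384)),a2])[:,:,::-1])
E
```

```text
t 32.9 tcp [0.4319 0.0713 0.261 ] stand [-170.2   -9.1] ty [0.996 0.089 0.003] tz [ 0.003 -0.    -1.   ] w 0.0641 F [ 0.3 -0.3  0.7] g 0.0
([0.7464, 0.3344], 36, np.float64(0.147))
([0.611, 0.0845], 77, np.float64(0.145))
([0.6057, 0.15], 81, np.float64(0.145))
([0.6008, 0.2131], 83, np.float64(0.144))
([0.4864, 0.4236], 103, np.float64(0.15))
[array([166.5, 225. ]), array([  9.4, -11.9]), array([ 9.9, 53.8]), array([ 10.7, 117.1]), array([-84.6, 336.9])]
track [[0.6561, -0.1475], [0.6533, -0.3142], [0.6158, -0.313], [0.6187, -0.1466]]
top clip 8 [308.5 152.5] [ 0.6681 -0.191 ] [ 0.6677 -0.1906  0.0112]
top grip 51 [335.54901961 159.92156863] [ 0.6357 -0.273 ] [ 0.6359 -0.2732  0.0533]
side clip 4 [335.25 256.5 ] [ 0.6684 -0.1875] [ 0.6649 -0.1918  0.0158]
side clip 2 [338.  256.5] [ 0.6748 -0.19  ] [ 0.6717 -0.1936  0.0148]
side clip 3 [335. 259.] [ 0.6642 -0.1939] [ 0.6644 -0.1935  0.0079]
side grip 113 [343.11504425 280.42477876] [ 0.631  -0.2767] [ 0.6323 -0.2754  0.0518]
pad [[0.4351, -0.3553], [0.5504, -0.3652], [0.5422, -0.4813], [0.4267, -0.4709]]
timer ((377.7264099121094, 205.27735900878906), 13.785825729370117) [ 0.48406758 -0.41360854  0.035     ]
bar 81 [[0.4636, -0.3973], [0.5111, -0.4127], [0.506, -0.4293], [0.4586, -0.4138]] [ 0.48451677 -0.41314562  0.07490212]
```

View pics/tim.png

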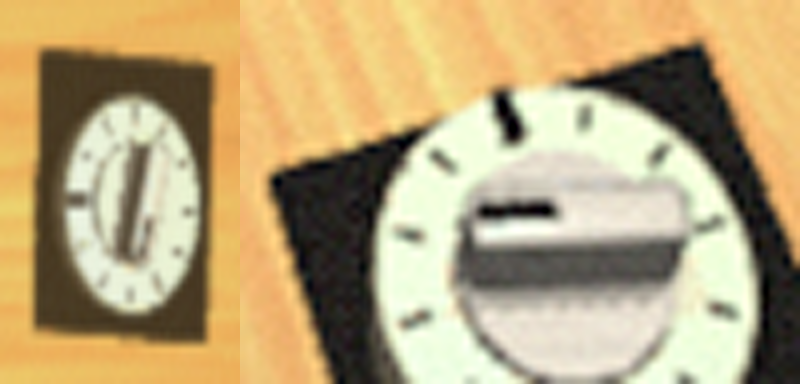

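The timer crop shows the pointer at (515,210) at the bar's -x end, and the thick stud at (508,120). The bar lies about 13° clockwise of zero. All three bottles are at stand y of -12, 54 and 117, so the dimmer is next.

>>> servo_tool:
  increments:
    - {"translation": [-361, 172, 0], "twist": [0, 0, -1.464]}
    - {"translation": [-361, 172, 0], "twist": [0, 0, -1.464]}
    - {"translation": [-361, 172, 0], "twist": [0, 0, -1.464]}
    - {"translation": [-361, 172, 0], "twist": [0, 0, -1.464]}
    - {"translation": [-361, 172, 0], "twist": [0, 0, -1.464]}
    - {"translation": [-361, 172, 0], "twist": [0, 0, -1.464]}
    - {"translation": [-361, 172, 0], "twist": [0, 0, -1.464]}
    - {"translation": [-361, 172, 0], "twist": [0, 0, -1.464]}
    - {"translation": [-361, 172, 0], "twist": [0, 0, -1.464]}
    - {"translation": [-361, 172, 0], "twist": [0, 0, -1.464]}
    - {"translation": [-361, 172, 30], "twist": [0, 0, -1.464]}
    - {"translation": [-361, 172, 70], "twist": [0, 0, -1.464]}
    - {"translation": [-361, 172, 110], "twist": [0, 0, -1.464]}
    - {"translation": [-361, 172, 150], "twist": [0, 0, -1.464]}
    - {"translation": [-361, 172, 150], "twist": [0, 0, -1.464]}
    - {"translation": [-361, 172, 150], "twist": [0, 0, -1.464]}
    - {"translation": [-361, 172, 150], "twist": [0, 0, -1.464]}

```text
t: 34.75
tcp_pos: [0.6371, -0.2741, 0.1125]
eef_rot: [0.009, 1.0, -0.001, 0.002]
contact_force: [0.6, -0.6, 0.3]
width: 0.0643
grasp_force: 0.0
```

```bash
python3 -c "
from h import *
s=where(); print(go(s,[.6357,-.273,.041])); caps()"
```

```text
t 34.8 tcp [ 0.6371 -0.2741  0.1125] stand [   3.5 -371.4] ty [ 0.018  1.    -0.002] tz [ 0.003 -0.002 -1.   ] w 0.0643 F [ 0.6 -0.6  0.3] g 0.0
[ 1.7  1.2 71.5]
([0.7463, 0.3337], 38, np.float64(0.147))
([0.6108, 0.0844], 78, np.float64(0.145))
([0.6055, 0.15], 83, np.float64(0.145))
([0.6007, 0.2133], 82, np.float64(0.145))
([0.4865, 0.4237], 103, np.float64(0.15))
```

>>> servo_tool:
  increments:
    - {"translation": [1.5, 1, 30], "twist": [0, 0, 0]}
    - {"translation": [1.5, 1, 55], "twist": [0, 0, 0]}
    - {"translation": [1.5, 1, 68], "twist": [0, 0, 0]}
    - {"translation": [1.5, 1, 71], "twist": [0, 0, 0]}
    - {"translation": [1.5, 1, 71], "twist": [0, 0, 0]}
    - {"translation": [1.5, 1, 71], "twist": [0, 0, 0]}

```text
t: 35.4
tcp_pos: [0.635, -0.2727, 0.041]
eef_rot: [0.009, 1.0, -0.001, 0.001]
contact_force: [0.3, -0.5, 0.0]
width: 0.0641
grasp_force: 0.0
```

>>> servo_tool:
  increments:
    - {"translation": [0, 0, 0], "twist": [0, 0, 0]}
    - {"translation": [0, 0, 0], "twist": [0, 0, 0]}
    - {"translation": [0, 0, 0], "twist": [0, 0, 0]}
    - {"translation": [0, 0, 0], "twist": [0, 0, 0]}
    - {"translation": [0, 0, 0], "twist": [0, 0, 0]}
    - {"translation": [0, 0, 0], "twist": [0, 0, 0]}
  fingers: 0
  grip_force: 20

```text
t: 36.0
tcp_pos: [0.6341, -0.2721, 0.0398]
eef_rot: [0.009, 1.0, -0.0, 0.0]
contact_force: [-1.5, 1.2, 5.1]
width: 0.0194
grasp_force: 23.0
```

```bash
python3 -c "
from h import *
s=where()"
```

```text
t 36.0 tcp [ 0.6341 -0.2721  0.0398] stand [   0.7 -369.1] ty [ 0.018  1.    -0.   ] tz [ 0.001 -0.    -1.   ] w 0.0194 F [-1.5  1.2  5.1] g 23.0
```

>>> servo_tool:
  increments:
    - {"translation": [0, 8, 0], "twist": [0, 0, 0]}
    - {"translation": [0, 20, 0], "twist": [0, 0, 0]}
    - {"translation": [0, 32, 0], "twist": [0, 0, 0]}
    - {"translation": [0, 44, 0], "twist": [0, 0, 0]}
    - {"translation": [0, 56, 0], "twist": [0, 0, 0]}
    - {"translation": [0, 68, 0], "twist": [0, 0, 0]}
    - {"translation": [0, 77, 0], "twist": [0, 0, 0]}
    - {"translation": [0, 81.5, 0], "twist": [0, 0, 0]}
    - {"translation": [0, 81.5, 0], "twist": [0, 0, 0]}
    - {"translation": [0, 81.5, 0], "twist": [0, 0, 0]}
    - {"translation": [0, 81.5, 0], "twist": [0, 0, 0]}

```text
t: 37.1
tcp_pos: [0.6349, -0.1895, 0.0397]
eef_rot: [0.009, 1.0, 0.0, -0.0]
contact_force: [-3.1, 2.5, 7.0]
width: 0.0196
grasp_force: 23.4
```

>>> servo_tool:
  increments:
    - {"translation": [0, 0, 0], "twist": [0, 0, 0]}
    - {"translation": [0, 0, 0], "twist": [0, 0, 0]}
    - {"translation": [0, 0, 0], "twist": [0, 0, 0]}
    - {"translation": [0, 0, -30], "twist": [0, 0, 0]}
    - {"translation": [0, 0, -80], "twist": [0, 0, 0]}
    - {"translation": [0, 0, -130], "twist": [0, 0, 0]}
    - {"translation": [50, -50, -160], "twist": [0, 0, 0]}
    - {"translation": [85, -85, -160], "twist": [0, 0, 0]}
    - {"translation": [120, -120, -160], "twist": [0, 0, 0]}
    - {"translation": [155, -155, -160], "twist": [0, 0, 0]}
    - {"translation": [180, -180, -160], "twist": [0, 0, 0]}
    - {"translation": [180, -180, -160], "twist": [0, 0, 0]}
    - {"translation": [180, -180, -160], "twist": [0, 0, 0]}
  fingers: 70

```text
t: 38.4
tcp_pos: [0.4508, -0.3686, 0.1989]
eef_rot: [0.011, 1.0, 0.0, -0.0]
contact_force: [0.8, -0.4, -0.8]
width: 0.0595
grasp_force: 0.0
```

```bash
python3 - <<'E'
from h import *
s=where()
p,d,w=look("top"); z=w[...,2]; bb=(w[...,0]>.58)&(w[...,0]<.71)&(w[...,1]<-.14)&(w[...,1]>-.33)
hs=cv2.cvtColor(p,cv2.COLOR_RGB2HSV)
mb=bb&(w[...,0]>.655)&(hs[...,0]>18)&(hs[...,0]<36)&(hs[...,1]>170)&(z>.003)
for q,a,c in blobs(mb,2): print("clip",a,c,ray("top",*c,.0085)[:2].round(4))
for q,a,c in blobs(bb&(z>.045)&(z<.062),6): print("grip",a,c,ray("top",*c,.0545)[:2].round(4))
g=np.clip(p.astype(int)*1.8,0,255).astype(np.uint8)
cv2.imwrite("pics/dim.png",cv2.resize(g[140:180,285:350],None,fx=10,fy=10,interpolation=2)[:,:,::-1])
E
```

```text
t 38.4 tcp [ 0.4508 -0.3686  0.1989] stand [-190.4 -448.9] ty [0.022 1.    0.   ] tz [-0.  0. -1.] w 0.0595 F [ 0.8 -0.4 -0.8] g 0.0
clip 6 [308.66666667 152.5       ] [ 0.6681 -0.1916]
grip 52 [310.5        160.15384615] [ 0.6364 -0.1903]
```

View pics/dim.png

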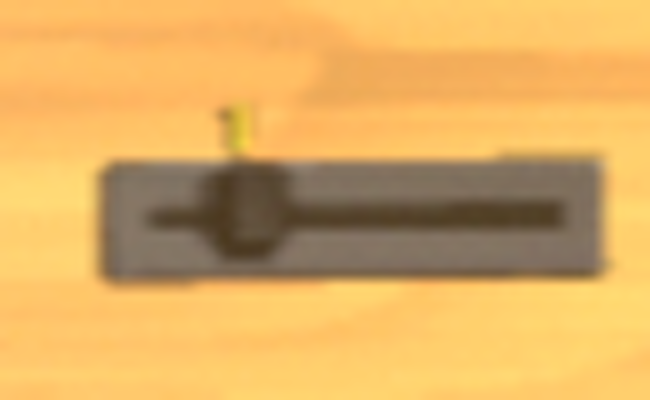

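The grip at (250,210) is level with the clip's top at (240,125), within about 1 mm by measurement. Next I refine the timer's bar angle from the first pictures.

```bash
python3 - <<'E'
from h import *
def ang(v): return np.degrees(np.arctan2(v[1],v[0]))
for n in("top","side"):
    f=np.load(n+"0.npz"); p,d=f["p"],f["d"]; w=cloud(n,d); z=w[...,2]
    tb=(w[...,0]>.4)&(w[...,0]<.57)&(w[...,1]<-.33)&(w[...,1]>-.5)
    m=tb&(z>.068)&(z<.09)
    q=w[m]; print(n,m.sum(),np.median(q[:,2]))
    v,u=np.nonzero(m); P=np.array([ray(n,a,b,.077)[:2] for a,b in zip(u,v)]); r=cv2.minAreaRect((P*1000).astype(np.float32)); c=P.mean(0)
    _,_,V=np.linalg.svd(P-c); print(" bar c",c.round(4),"ang",ang(V[0]).round(1),r)
    # dark on face: studs & thick stud
    k=p.max(-1); m2=tb&(z>.028)&(z<.05)&(k<(70 if n=="top" else 90))
    for b,a,cc in blobs(m2,2): 
        x=ray(n,*cc,.038); print("  dark",a,x[:2].round(4),ang(x[:2]-[.4845,-.413]).round(0),round(float(np.hypot(*(x[:2]-[.4845,-.413]))),3))
    m3=tb&(z>.028)&(z<.05)&(k>130); v,u=np.nonzero(m3); P=np.array([ray(n,a,b,.038)[:2] for a,b in zip(u,v)]); e=cv2.minEnclosingCircle((P*1000).astype(np.float32)); print(" face",e)
E
```

```text
top 72 0.07648938135395102
 bar c [ 0.4848 -0.4136] ang 162.3 ((484.86383056640625, -413.577880859375), (15.679060935974121, 48.76278305053711), 73.92321014404297)
  dark 6 [ 0.5015 -0.4159] -10.0 0.017
  dark 8 [ 0.4874 -0.3753] 86.0 0.038
  dark 11 [ 0.4772 -0.4079] 145.0 0.009Traceback (most recent call last):
  File "<stdin>", line 14, in <module>
cv2.error: OpenCV(4.12.0) /io/opencv/modules/imgproc/src/shapedescr.cpp:201: error: (-215:Assertion failed) count >= 0 && (depth == CV_32F || depth == CV_32S) in function 'minEnclosingCircle'
```

>>> servo_tool:
  increments:
    - {"translation": [-35, -44.5, 0], "twist": [0, 0, 0.278]}
    - {"translation": [-35, -44.5, 0], "twist": [0, 0, 0.278]}
    - {"translation": [-35, -44.5, 40], "twist": [0, 0, 0.278]}
    - {"translation": [-35, -44.5, 80], "twist": [0, 0, 0.278]}
    - {"translation": [-35, -44.5, 88], "twist": [0, 0, 0.278]}
    - {"translation": [-35, -44.5, 88], "twist": [0, 0, 0.278]}
    - {"translation": [-35, -44.5, 88], "twist": [0, 0, 0.278]}
    - {"translation": [-35, -44.5, 88], "twist": [0, 0, 0.278]}
  fingers: 60

```text
t: 39.25
tcp_pos: [0.4877, -0.4132, 0.1136]
eef_rot: [0.147, 0.989, -0.001, 0.002]
contact_force: [-0.6, -0.1, 0.2]
width: 0.0512
grasp_force: 0.0
```

```bash
python3 - <<'E'
from h import *
s=where(); print(go(s,[.4848,-.4136,.057]),s["joint_pos"].round(2))
R=cv2.Rodrigues
from scipy.spatial.transform import Rotation as Ro
M=Ro.from_quat(s["eef_rot"]).as_matrix(); print(np.degrees(np.arctan2(M[1,1],M[0,1])))
E
```

```text
t 39.2 tcp [ 0.4877 -0.4132  0.1136] stand [-157.7 -496.6] ty [ 0.291  0.957 -0.002] tz [ 0.003 -0.003 -1.   ] w 0.0512 F [-0.6 -0.1  0.2] g 0.0
[ 2.9 -1.1 56.6] [-0.88  0.52  1.48  0.    1.14 -2.15]
73.08855337573611
```

>>> servo_tool:
  increments:
    - {"translation": [3, -1, 20], "twist": [0, 0, 0]}
    - {"translation": [3, -1, 38], "twist": [0, 0, 0]}
    - {"translation": [3, -1, 50], "twist": [0, 0, 0]}
    - {"translation": [3, -1, 55], "twist": [0, 0, 0]}
    - {"translation": [3, -1, 55], "twist": [0, 0, 0]}
    - {"translation": [3, -1, 55], "twist": [0, 0, 0]}

```text
t: 39.85
tcp_pos: [0.4836, -0.413, 0.0571]
eef_rot: [0.147, 0.989, -0.001, 0.001]
contact_force: [0.1, 0.4, -0.7]
width: 0.0512
grasp_force: 0.0
```

>>> servo_tool:
  increments:
    - {"translation": [0, 0, 0], "twist": [0, 0, 0]}
    - {"translation": [0, 0, 0], "twist": [0, 0, 0]}
    - {"translation": [0, 0, 0], "twist": [0, 0, 0]}
    - {"translation": [0, 0, 0], "twist": [0, 0, 0]}
    - {"translation": [0, 0, 0], "twist": [0, 0, 0]}
    - {"translation": [0, 0, 0], "twist": [0, 0, 0]}
  fingers: 0
  grip_force: 50

```text
t: 40.45
tcp_pos: [0.4834, -0.4129, 0.0568]
eef_rot: [0.147, 0.989, -0.0, 0.0]
contact_force: [-1.1, 0.2, 5.3]
width: 0.0134
grasp_force: 49.1
```

>>> servo_tool:
  increments:
    - {"translation": [0, 0, 1], "twist": [0, 0, 0]}
    - {"translation": [0, 0, 2], "twist": [0, 0, 0]}
    - {"translation": [0, 0, 2], "twist": [0, 0, 0]}

```text
t: 40.75
tcp_pos: [0.4835, -0.4129, 0.0567]
eef_rot: [0.147, 0.989, -0.001, 0.001]
contact_force: [-3.3, 3.2, 18.4]
width: 0.0133
grasp_force: 51.0
```

```bash
python3 - <<'E'
from h import *
s=where(); print(s["moment"])
E
```

```text
t 40.8 tcp [ 0.4835 -0.4129  0.0567] stand [-161.9 -496. ] ty [ 0.291  0.957 -0.001] tz [ 0.001 -0.002 -1.   ] w 0.0133 F [-3.3  3.2 18.4] g 51.0
[ 0.58974066  0.66784618 -0.09157648]
```

Pressing at 18 N. Now turning clockwise.

>>> servo_tool:
  increments:
    - {"translation": [0, 0, 0], "twist": [0, 0, 0.08]}
    - {"translation": [0, 0, 0], "twist": [0, 0, 0.16]}
    - {"translation": [0, 0, 0], "twist": [0, 0, 0.24]}
    - {"translation": [0, 0, 0], "twist": [0, 0, 0.32]}
    - {"translation": [0, 0, 0], "twist": [0, 0, 0.4]}

```text
t: 41.25
tcp_pos: [0.4836, -0.4127, 0.0567]
eef_rot: [0.342, 0.94, -0.001, 0.001]
contact_force: [-3.9, 3.8, 16.7]
width: 0.0131
grasp_force: 50.7
```

```bash
python3 - <<'E'
from h import *
s=where(); print(s["moment"])
for n in("top","side"):
    p,d,w=look(n); z=w[...,2]
    tb=(w[...,0]>.4)&(w[...,0]<.57)&(w[...,1]<-.33)&(w[...,1]>-.5)
    m2=tb&(z>.025)&(z<.05)&(p.max(-1)<80)
    for b,a,cc in blobs(m2,3):
        x=ray(n,*cc,.038); v=x[:2]-[.484,-.413]; r=np.hypot(*v)
        if r>.025: print(n,a,np.degrees(np.arctan2(v[1],v[0])).round(0),r.round(3))
g=np.clip(p.astype(int)*1.3,0,255).astype(np.uint8); cv2.imwrite("pics/tim2.png",cv2.resize(g[320:384,260:350],(720,512),interpolation=2)[:,:,::-1])
E
```

```text
t 41.2 tcp [ 0.4836 -0.4127  0.0567] stand [-161.8 -495.8] ty [ 0.643  0.766 -0.   ] tz [ 0.001 -0.002 -1.   ] w 0.0131 F [-3.9  3.8 16.7] g 50.7
[0.7052885  0.5896641  0.18712264]
top 178 101.0 0.026
side 5 117.0 0.036
side 3 145.0 0.044
side 6 147.0 0.037
side 3 170.0 0.047
```

View pics/tim2.png

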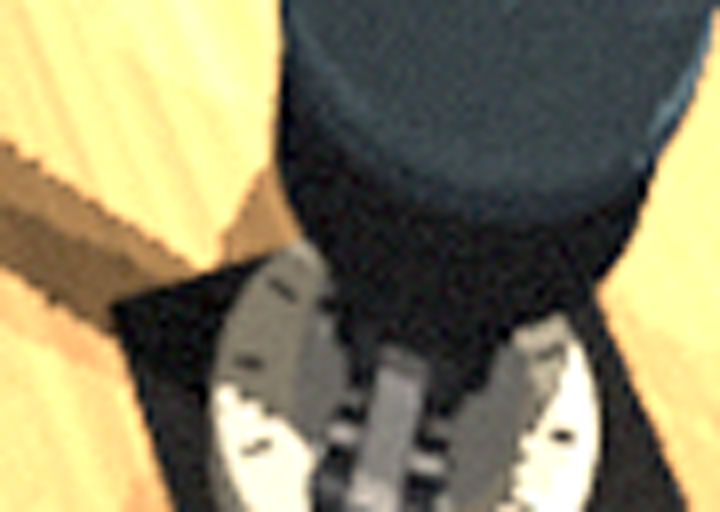

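The studs sit at 117° and 147°, 30° steps from the thick stud's original 86°, so the timer has not turned on its pad. Continuing the turn.

>>> servo_tool:
  increments:
    - {"translation": [0, 0, 0], "twist": [0, 0, 0.08]}
    - {"translation": [0, 0, 0], "twist": [0, 0, 0.16]}
    - {"translation": [0, 0, 0], "twist": [0, 0, 0.24]}
    - {"translation": [0, 0, 0], "twist": [0, 0, 0.32]}
    - {"translation": [0, 0, 0], "twist": [0, 0, 0.4]}
    - {"translation": [0, 0, 0], "twist": [0, 0, 0.48]}
    - {"translation": [0, 0, 0], "twist": [0, 0, 0.56]}
    - {"translation": [0, 0, 0], "twist": [0, 0, 0.64]}
    - {"translation": [0, 0, 0], "twist": [0, 0, 0.72]}
    - {"translation": [0, 0, 0], "twist": [0, 0, 0.8]}
    - {"translation": [0, 0, 0], "twist": [0, 0, 0.88]}
    - {"translation": [0, 0, 0], "twist": [0, 0, 0.94]}
    - {"translation": [0, 0, 0], "twist": [0, 0, 0.95]}
    - {"translation": [0, 0, 0], "twist": [0, 0, 0.95]}
    - {"translation": [0, 0, 0], "twist": [0, 0, 0.95]}

```text
t: 42.85
tcp_pos: [0.484, -0.4126, 0.0568]
eef_rot: [0.733, 0.68, 0.0, 0.001]
contact_force: [-1.7, 4.5, 16.5]
width: 0.0131
grasp_force: 50.9
```

```bash
python3 - <<'E'
from h import *
s=where(); print(s["moment"])
E
```

```text
t 42.9 tcp [ 0.484  -0.4126  0.0568] stand [-161.3 -495.7] ty [ 0.997 -0.075  0.002] tz [ 0.002 -0.002 -1.   ] w 0.0131 F [-1.7  4.5 16.5] g 50.9
[ 0.73314347  0.44120439 -0.019054  ]
```

>>> servo_tool:
  increments:
    - {"translation": [0, 0, -1], "twist": [0, 0, 0]}
    - {"translation": [0, 0, -1.5], "twist": [0, 0, 0]}
    - {"translation": [0, 0, -1.5], "twist": [0, 0, 0]}
    - {"translation": [0, 0, -1.5], "twist": [0, 0, 0]}
    - {"translation": [0, 0, -20], "twist": [0, 0, 0]}
    - {"translation": [0, 0, -60], "twist": [0, 0, 0]}
    - {"translation": [0, 0, -110], "twist": [0, 0, 0]}
    - {"translation": [0, 0, -150], "twist": [0, 0, 0]}
    - {"translation": [50, -30, -170], "twist": [0, 0, 0]}
    - {"translation": [100, -60, -170], "twist": [0, 0, 0]}
    - {"translation": [150, -90, -170], "twist": [0, 0, 0]}
    - {"translation": [200, -110, -170], "twist": [0, 0, 0]}
    - {"translation": [250, -120, -170], "twist": [0, 0, 0]}
    - {"translation": [300, -120, -170], "twist": [0, 0, 0]}
    - {"translation": [350, -120, -170], "twist": [0, 0, 0]}
    - {"translation": [350, -120, -170], "twist": [0, 0, 0]}
    - {"translation": [350, -120, -170], "twist": [0, 0, 0]}
  fingers: 60

```text
t: 44.55
tcp_pos: [0.3889, -0.051, 0.224]
eef_rot: [0.732, 0.682, 0.0, -0.001]
contact_force: [0.2, -0.9, 0.2]
width: 0.0513
grasp_force: 0.0
```

```bash
python3 - <<'E'
from h import *
s=where(); o,p,d,w=caps(); print([st(q[0]) for q in o])
def ang(v): return np.degrees(np.arctan2(v[1],v[0])).round(1)
z=w[...,2]; tb=(w[...,0]>.4)&(w[...,0]<.57)&(w[...,1]<-.33)&(w[...,1]>-.5)
v,u=np.nonzero(tb&(z>.066)&(z<.09)); P=np.array([ray("top",a,b,.077)[:2] for a,b in zip(u,v)]); c=P.mean(0); V=np.linalg.svd(P-c)[2]; print("bar",c.round(4),ang(V[0]))
for b,a,cc in blobs(tb&(z>.028)&(z<.05)&(p.max(-1)<70),2):
    x=ray("top",*cc,.038)[:2]-c; print(" dark",a,ang(x),np.hypot(*x).round(3))
bb=(w[...,0]>.58)&(w[...,0]<.71)&(w[...,1]<-.14)&(w[...,1]>-.33)
for q,a,c in blobs(bb&(z>.045)&(z<.062),6): print("grip",ray("top",*c,.0545)[:2].round(4))
ps=look("side")[0]; cv2.imwrite("pics/fin.png",cv2.resize(ps,(800,600))[:,:,::-1])
E
```

```text
t 44.5 tcp [ 0.3889 -0.051   0.224 ] stand [-223.9 -127.1] ty [ 0.998 -0.07  -0.   ] tz [-0.     0.001 -1.   ] w 0.0513 F [ 0.2 -0.9  0.2] g 0.0
([0.7462, 0.3326], 33, np.float64(0.146))
([0.6108, 0.0844], 78, np.float64(0.145))
([0.6055, 0.1501], 82, np.float64(0.144))
([0.6007, 0.2136], 78, np.float64(0.145))
([0.4864, 0.4239], 101, np.float64(0.15))
[array([166.1, 223.2]), array([  9.2, -12. ]), array([ 9.7, 53.9]), array([ 10.6, 117.6]), array([-84.5, 337.2])]
bar [ 0.4847 -0.4129] -95.6
 dark 5 84.6 0.021
 dark 6 85.9 0.036
grip [ 0.6364 -0.1903]
```

View pics/fin.png

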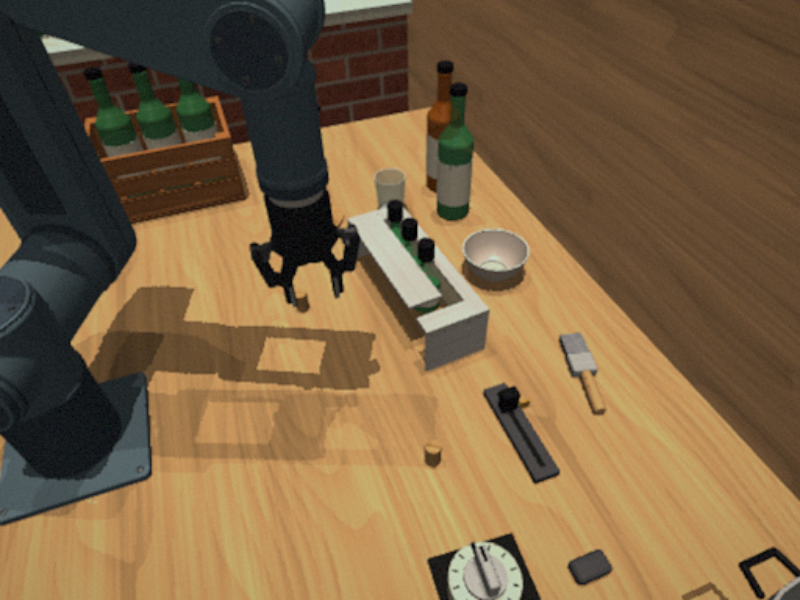

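The picture shows three caps in the slot at (395,210) to (427,250), the dimmer grip at the clip at (510,398), and the pointer on the thick stud at (478,548). Bar and stud agree within 2°. The gripper touches nothing.

```bash
python3 -c "
from rig import env; print(env.finish_job())"
```

```text
the job is handed in; nothing more can be done
None
```

I handed the job in at about 45 s with every step done by my own measurements: old bottle on the coaster, all three new bottles upright before the lit panel, dimmer about 1 mm from the clip, timer at 15 minutes without turning on its pad, and the tumbler still standing; the hand-in returned no verdict.

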